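Make up the fixing kit and the styling kit

TASK

Make up two kits from the stock on the table. The fixing kit goes on the flat square board: lay the angle plate with the stud in the middle of the board, stud upwards, then lay the plain angle plate on it turned half round, so that the two Ls together make one square outline and the pile lies level. The styling kit goes in the two-bay tray: the roll of tape lying flat in the middle of the wide bay and the small bottle standing upright in the middle of the narrow bay; leave the white pot and the spring clamp where they are.

Things in the scene. Friction and masses are not known exactly. Their poses are not given: they have to be found in the camera images.
- stud_plate_center (a point): Loose pale metal L plate with a stud: 80 x 80 mm outline, 12 thick, arms 32 wide, ~0.14 kg. Point: centre of the outline square, half-way up, in the open notch. z up; the L's corner is towards -x -y; arms run along +x (centre line y = -24 mm) and +y (centre line x = -24); the 48 x 48 notch opens to +x +y. Stud: 12 mm diameter, 17 at its foot, at x = y = -27, rising 14 mm above the top face.
- plain_plate_center (a point): Loose flat pale metal L plate without a stud, else the same size, point and axes as the studded one (corner of the L towards -x -y). Only turned half round on the other, outlines together, does its notch clear the stud (by about 29 mm); it then rests level on the two arm ends, its centre 12 mm above the other's. Any other way it sits tilted on the stud. Both start flat on the table.
- tape_roll_center (a point): Loose roll of black cloth tape with a tan core, lying flat: about 60 mm in diameter (62 x 59), 19 mm high, 0.05 kg. It behaves as a solid disc: the core cannot be entered. Point: its centre, half-way up; z up.
- mist_bottle_center (a point): Loose small blue bottle with a screw cap, standing: 115 mm high, body 36 mm in diameter up to 90 mm, cap 25.6 mm in diameter from 90 to 115 mm (fixed, may be gripped), 0.075 kg. Point: on its axis, half-way up (57.5 mm above its foot); z up.
- kit_board: Flat grey square kit board without a rim, 110 x 110 mm, fixed. Origin: centre of its underside, on the table; z up; its top is 5 mm above the table. The two L plates are piled at its middle.
- bay_tray: Fixed grey tray, white rim and rib, 140 (x) x 120 mm (y). Floor top 4 mm, rim (4 wide) top 8 mm above the table. A rib along y (4 wide, at x = +12, top 14 mm above the table) parts it into the wide bay, x from -66 to +10 mm, middle x = -28, y = 0, and the narrow bay, x from +14 to +66 mm, middle x = +40, y = 0; both 112 mm long in y. Origin: centre of the underside, on the table; z up.
- small_pot: Bystander: white plastic pot, 67 mm across, 55 mm high, standing loose between the robot and the work; leave it alone. Origin: centre of its underside.
- spring_clamp: Bystander: orange spring clamp, 53 x 111 x 15 mm, lying loose between the robot and the work; leave it alone. Origin: centre of its underside.

How it is judged:
By the outcome, as a careful person would: the job done as asked, in the order asked, and still so for the second after the job is handed in, with the robot touching nothing.
It also fails if it takes over 120 s, if anything falls off the work surface, if the arm or the gripper's body presses on something with over 40 N, if the wrist force passes 120 N, or if a joint passes its speed limit or range.

ROBOT

A 7-joint arm with a two-finger parallel gripper is mounted at the origin on the work surface; the furniture and walls round the work are solid. World frame = base frame: x ahead of the robot, y to its left, z up, the work surface at z = 0. Lengths are in m, angles in rad, forces in N, time in s.
With the tool pointing down it reaches from about 0.4 to 0.85 m from the base axis. Payload 4.5 kg.
Tool frame: the origin (TCP) lies midway between the tips of the shut fingers; the grasp point (between the pads) lies 19 mm behind it; z points along the fingers, y is the line along which they close (so a half turn about z gives the same grasp; the last joint's range is limited). The gripper opens to 88 mm and grips with 3 to 60 N. Pads are 18 mm wide; open, the fingers measure 123 mm over their backs; the gripper's body (75 mm by 187 mm) begins 45 mm behind the grasp point.
Start: joints at [1.181, 0.689, -0.195, 1.565, 0.157, 0.902, -0.215], TCP at [0.257, -0.57, 0.239] pointing down, gripper open.
Joint ranges: [-3.01, 3.01], [-0.46, 2.08], [-1.47, 1.51], [0.13, 2.56], [-1, 4.14], [0.04, 2.09], [-2.66, 2.66]. Speed limits (rad/s): [2.57, 2.57, 3.14, 3.14, 3.14, 3.14, 3.14].

INTERFACE

Orientations are given as a unit quaternion [x, y, z, w].
In Python, from plant import r gives the robot as it stands.
- The arm moves only by the tool carry_out, never from a script. Its argument "plan" is a list of rows, each an object with "rot": the turn, a rotation vector about the tool's x, y, z in rad, a list of three; "xyz": the shift along the tool's x, y, z in m, a list of three; "grip": the closure in counts, from 0 (fully open) to 255 (shut). In form: [{"rot": [wx, wy, wz], "xyz": [dx, dy, dz], "grip": grip}, ...]. A call has 1 to 8 rows; each row is the pose to reach, as a shift and turn from the pose commanded when the call began, along the tool's axes at that moment; what a row does not reach only later rows make up. A row lasts 1/12 s, in which the tool goes at most 41.7 mm and 7.16 degrees, less where a joint would pass 70% of its speed; a pose out of reach is approached as far as the arm can. A call with a gripper value outside its range is refused whole. The fingers move at their own pace and stop on an object; "squeeze" is the grip in N (left out, the last holds). Time passes only in rows, so rows that repeat a pose let the fingers close. It gives the time, the measured TCP pose, the force, the opening and the grip force at its end, in the units of the state.
- r.get_state(): the state, without advancing time (a new reading comes with each control period).
- r.snapshot(name): name is "side" or "top" or "wrist"; returns the picture (420x560x3 uint8, red, green, blue); there is no depth.
- r.camera_params(name): a dict with "fx", "fy", "cx", "cy" (pixels), "distortion" ([k1, k2, p1, p2, k3] as OpenCV has them; the pictures are not rectified), "position" and "attitude" of the camera in the world; the wrist camera has in their place "hand_eye" (4x4, takes a point from camera to tool coordinates, whose origin is the TCP and whose axes are the flange's). Camera axes: x right, y down, z forward; pixel columns grow to the right and rows downward; lengths in m; the calibration is good to about 2 mm. A picture is of the moment at which its call begins: read the wrist's pose just before it. camera_params takes no time and is no camera call.
- r.finish_job(): hands the job in; it is judged then, once.
The state is a dict: "clock": time; "q": joint angles; "qd": joint speeds; "joint_torque": joint torques, N m; "tool_pos": TCP position; "eef_rot": TCP orientation; "contact_force": force on the tool from outside, world axes, zero at the start; "moment": the same for the moment, N m; "opening": opening from 0.0 (shut) to 1.0 (fully open); "finger_force": force on a finger pad.
Only numpy, scipy, OpenCV 4.12 (cv2) and the standard library are available. Lean on these libraries where they do the work, as an engineer would, in place of code of your own. Each camera call takes 0.05 s, during which the arm holds its last target. There are 200 camera calls.

## Working session

There is one attempt and no reset: what is moved stays moved. The work goes in short steps, Python scripts to look and compute and a tool call to move; the robot and the scene stay as the last step left them, time stands still between calls to the robot, and variables do not carry over. Pictures are saved under pics/ and viewed, at most 14 in all, crops included, and the job is handed in when it is done.

Besides the shell and the picture viewer there is one more tool, called after "Call:" as name(argument=value, ...), one argument or row to a line, values as JSON. carry_out: Moves the arm, as the interface text tells. Its arguments: {"type":"object","properties":{"plan":{"type":"array"},"squeeze":{"type":"number"}},"required":["plan"]}

```bash
mkdir -p pics; ls; cat > h.py <<'E'
import numpy as np, cv2
from scipy.spatial.transform import Rotation as R
from plant import r
def save(name,f):
    im=r.snapshot(name); cv2.imwrite(f'pics/{f}.png',im[:,:,::-1]); return im
E
python3 - <<'E'
from h import *
save('top','top0'); save('side','side0')
for n in('top','side','wrist'): print(n,r.camera_params(n))
s=r.get_state(); print({k:np.round(v,4).tolist() for k,v in s.items()})
E
```

```text
pics
top {'fx': 509.0770707053224, 'fy': 509.0770707053224, 'cx': 286.424392846861, 'cy': 208.51526633376224, 'distortion': array([-0.15095061,  0.        ,  0.        ,  0.        ,  0.        ]), 'position': array([0.26224537, 0.01437865, 1.34478399]), 'attitude': array([ 0.70522925, -0.70389414,  0.05560665, -0.06397377])}
side {'fx': 411.0199239275978, 'fy': 411.0199239275978, 'cx': 278.9225949688267, 'cy': 217.93636561701985, 'distortion': array([-0.05993034,  0.        ,  0.        ,  0.        ,  0.        ]), 'position': array([ 0.6409535 , -0.59982165,  0.92268037]), 'attitude': array([ 0.94596826,  0.10926636, -0.0437298 , -0.30214667])}
wrist {'fx': 290.09278139267496, 'fy': 290.09278139267496, 'cx': 279.4288144853172, 'cy': 207.28576612143362, 'distortion': array([-0.05495356,  0.        ,  0.        ,  0.        ,  0.        ]), 'hand_eye': array([[-1.50526848e-03, -9.48435697e-01, -3.16966028e-01,
         8.23485894e-02],
       [ 9.99998040e-01, -1.02005932e-03, -1.69672714e-03,
        -8.57315653e-05],
       [ 1.28591243e-03, -3.16967961e-01,  9.48435374e-01,
        -1.45442480e-01],
       [ 0.00000000e+00,  0.00000000e+00,  0.00000000e+00,
         1.00000000e+00]])}
{'clock': 0.1, 'q': [1.1808, 0.6899, -0.1946, 1.5662, 0.1573, 0.9025, -0.2151], 'qd': [0.0012, -0.0014, -0.0005, -0.0023, 0.0001, 0.0005, -0.0013], 'joint_torque': [-0.0034, -52.8497, -1.2713, -15.3836, -0.0525, 0.002, 0.0001], 'tool_pos': [0.2568, -0.5692, 0.238], 'eef_rot': [0.9776, 0.2104, -0.0002, -0.0008], 'contact_force': [-0.3234, -0.6145, -1.3482], 'moment': [-0.0128, -0.0224, 0.0001], 'finger_force': 0.0, 'opening': 1.0016}
```

View pics/top0.png

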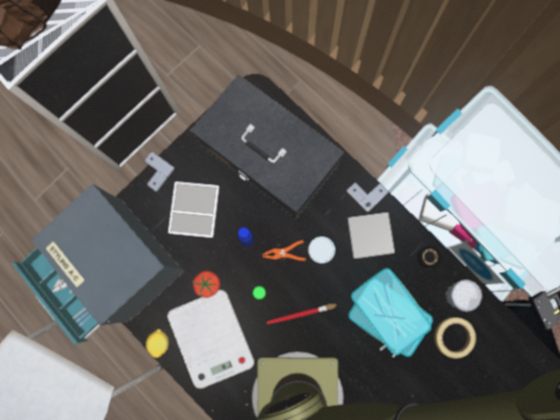

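View pics/side0.png

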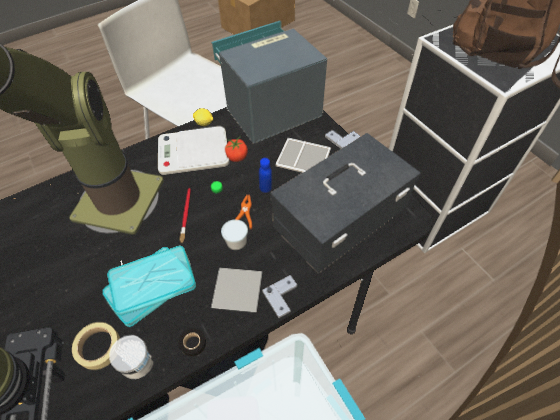

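The top view shows an L plate at about (158,170) and one at (366,194), the tray at (194,209), the bottle at (245,235), the board at (371,235) and the tape at (430,256). The side view shows the same items, with a black toolbox next to both plates.

```bash
cat >> h.py <<'E'
def pose(name,s=None):
    p=r.camera_params(name); K=np.array([[p['fx'],0,p['cx']],[0,p['fy'],p['cy']],[0,0,1]])
    if 'position' in p: Rm=R.from_quat(p['attitude']).as_matrix(); t=p['position']
    else:
        s=s or r.get_state(); T=np.eye(4); T[:3,:3]=R.from_quat(s['eef_rot']).as_matrix(); T[:3,3]=s['tool_pos']
        T=T@p['hand_eye']; Rm=T[:3,:3]; t=T[:3,3]
    return K,p['distortion'],Rm,t
def rays(P,px):
    K,d,Rm,t=P
    u=cv2.undistortPoints(np.array(px,float).reshape(-1,1,2),K,d)[:,0]
    return t,np.c_[u,np.ones(len(u))]@Rm.T
def plane(P,px,z):
    t,d=rays(P,px); return t+d*((z-t[2])/d[:,2])[:,None]
def proj(P,X):
    K,d,Rm,t=P
    return cv2.projectPoints((np.array(X,float).reshape(-1,3)-t)@Rm,np.zeros(3),np.zeros(3),K,d)[0][:,0]
E
python3 - <<'E'
from h import *
P=pose('top');S=pose('side')
for n,px,z in [('plateL',(158,170),.012),('plateR',(366,194),.012),('tray',(194,209),.008),('board',(371,235),.005),('tape',(430,256),.019),('bottle',(245,235),.1),('pot',(321,249),.055),('clamp',(285,252),.01)]:
    print(n,plane(P,[px],z).round(3))
print('side',plane(S,[(342,137),(279,293),(302,156),(237,290),(192,343)],.01).round(3))
# toolbox top height: triangulate handle corner-ish: far-right/near corner
for a,b in [((297,213),(320,222)),((191,133),(372,141)),((343,152),(272,190))]:
    t1,d1=rays(P,[a]);t2,d2=rays(S,[b]);A=np.c_[d1[0],-d2[0]];l=np.linalg.lstsq(A,t2-t1,rcond=None)[0];print(t1+l[0]*d1[0],t2+l[1]*d2[0])
a=cv2.imread('pics/top0.png')[140:290,120:460];b=cv2.imread('pics/side0.png')
cv2.imwrite('pics/c1.png',np.vstack([cv2.resize(a,(780,344),interpolation=3),cv2.resize(np.hstack([b[120:185,250:375],b[260:325,200:325]]),(780,203),interpolation=3)]))
E
```

```text
plateL [[0.596 0.381 0.012]]
plateR [[ 0.53  -0.182  0.012]]
tray [[0.489 0.279 0.008]]
board [[ 0.42  -0.194  0.005]]
tape [[ 0.363 -0.347  0.019]]
bottle [[0.409 0.131 0.1  ]]
pot [[ 0.379 -0.058  0.055]]
clamp [[0.375 0.034 0.01 ]]
side [[ 0.596  0.383  0.01 ]
 [ 0.526 -0.186  0.01 ]
 [ 0.489  0.273  0.01 ]
 [ 0.425 -0.202  0.01 ]
 [ 0.363 -0.352  0.01 ]]
[0.4796066  0.00237043 0.00234511] [0.58621391 0.03566758 0.0193086 ]
[0.67122033 0.27519009 0.10251314] [0.68541706 0.27967265 0.10812802]
[ 0.55467773 -0.09003741  0.32876143] [ 0.50203394 -0.12049237  0.3167393 ]
```

View pics/c1.png

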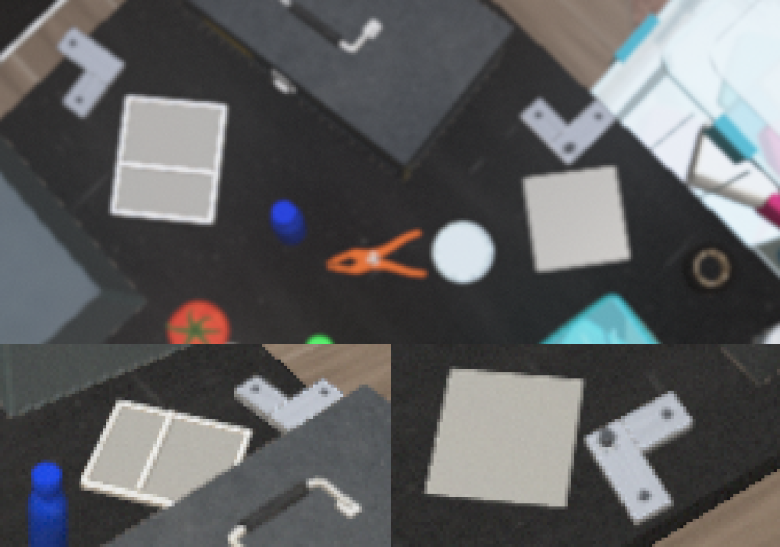

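Crop: the stud (dark knob) is on the right-hand plate at about (366,203). The left plate at (158,170) is the plain one. Next I measure everything by masks in the top view.

```bash
cat >> h.py <<'E'
def blob(P,m,near,z):
    n,l,st,c=cv2.connectedComponentsWithStats(m.astype(np.uint8))
    k=1+np.argmin([np.hypot(*(c[i]-near))+ (1e3 if st[i,4]<40 else 0) for i in range(1,n)])
    cs=cv2.findContours((l==k).astype(np.uint8),cv2.RETR_EXTERNAL,cv2.CHAIN_APPROX_NONE)[0][0][:,0]
    X=plane(P,cs,z)[:,:2]; (cx,cy),(w,h),a=cv2.minAreaRect((X*1000).astype(np.float32))
    ys,xs=np.where(l==k); cen=plane(P,np.c_[xs,ys],z)[:,:2].mean(0)
    return np.array([cx,cy])/1000,(w,h),a,cen,st[k]
def show(n,b,L=False):
    c,wh,a,cen,st=b; o=cen-c
    print(n,'rect c',c.round(4),'wh',np.round(wh,1),'ang',round(a,1),'centroid',cen.round(4),'px',st[:4].tolist(), ('Ldir %.1f'%np.degrees(np.arctan2(o[1],o[0])) if L else ''))
E
python3 - <<'E'
from h import *
im=r.snapshot('top');P=pose('top');hsv=cv2.cvtColor(im,cv2.COLOR_RGB2HSV)
g=cv2.cvtColor(im,cv2.COLOR_RGB2GRAY)
print([ (im[y,x].tolist()) for x,y in [(158,180),(372,205),(371,235),(180,200),(60,150),(400,200),(245,235)]])
m=(g>110)
for n,px,z,L in [('plain',(158,170),.012,1),('stud',(366,197),.012,1),('tray',(194,209),.008,0),('board',(371,235),.005,0)]:
    show(n,blob(P,m,px,z),L)
b=(im[...,2]>90)&(im[...,0]<60)&(im[...,1]<90); show('bottle',blob(P,b,(245,235),.06))
show('pot',blob(P,m,(321,249),.055))
print('box',plane(P,[(297,213),(191,133),(343,152),(240,76)],.12).round(3))
print('drawer',plane(P,[(182,267),(95,185),(145,205)],.25).round(3))
E
```

```text
[[172, 177, 192], [171, 177, 190], [194, 193, 190], [180, 178, 176], [138, 121, 108], [227, 233, 241], [42, 69, 219]]
plain rect c [0.4891 0.2801] wh [124.9 145. ] ang 84.6 centroid [0.4885 0.2799] px [168, 181, 51, 57] Ldir -167.0
stud rect c [ 0.4201 -0.1923] wh [111.3 110.9] ang 7.8 centroid [ 0.4198 -0.1923] px [348, 212, 47, 47] Ldir 172.1
tray rect c [0.4898 0.2809] wh [125.3 145.4] ang 84.6 centroid [0.4891 0.2807] px [168, 181, 51, 57] 
board rect c [ 0.421  -0.1934] wh [111.9 111.5] ang 7.8 centroid [ 0.4207 -0.1934] px [348, 212, 47, 47] 
bottle rect c [0.4116 0.1358] wh [45.5 32.4] ang 45.5 centroid [0.4121 0.1365] px [237, 227, 15, 18] 
pot rect c [ 0.3777 -0.0586] wh [68.1 68.4] ang 26.4 centroid [ 0.3774 -0.0588] px [308, 236, 28, 28] 
box [[ 0.461  0.003  0.12 ]
 [ 0.665  0.272  0.12 ]
 [ 0.615 -0.111  0.12 ]
 [ 0.82   0.15   0.12 ]]
drawer [[0.321 0.253 0.25 ]
 [0.503 0.461 0.25 ]
 [0.457 0.341 0.25 ]]
```

```bash
cat >> h.py <<'E'
def go(x,y,z,yaw,s=None):
    "tool-frame shift/turn from the present pose to TCP (x,y,z), pointing down, tool x at yaw deg"
    s=s or r.get_state(); R0=R.from_quat(s['eef_rot']); a=np.radians(yaw)
    Rt=R.from_matrix(np.array([[np.cos(a),np.sin(a),0],[np.sin(a),-np.cos(a),0],[0,0,-1]]))
    print('xyz',R0.inv().apply(np.array([x,y,z])-s['tool_pos']).round(4).tolist(),'rot',(R0.inv()*Rt).as_rotvec().round(4).tolist())
def tri(a,b):
    t1,d1=rays(pose('top'),[a]);t2,d2=rays(pose('side'),[b]);l=np.linalg.lstsq(np.c_[d1[0],-d2[0]],t2-t1,rcond=None)[0]
    p,q=t1+l[0]*d1[0],t2+l[1]*d2[0]; return ((p+q)/2).round(3),np.linalg.norm(p-q).round(3)
E
python3 - <<'E'
from h import *
for a in[(398,162),(447,121)]:
    for b in[(248,357),(347,385)]: print(a,b,tri(a,b))
go(.43,-.2,.24,53)
E
```

```text
(398, 162) (248, 357) (array([ 0.555, -0.312,  0.043]), np.float64(0.145))
(398, 162) (347, 385) (array([ 0.71 , -0.313, -0.223]), np.float64(0.059))
(447, 121) (248, 357) (array([ 0.59 , -0.376,  0.273]), np.float64(0.141))
(447, 121) (347, 385) (array([ 0.708, -0.387,  0.1  ]), np.float64(0.004))
xyz [0.3097, -0.2654, -0.0015] rot [-0.0014, -0.0003, -0.5011]
```

Call:
carry_out(
  plan=[
    {"rot":[0,0,-0.5],"xyz":[0.31,-0.265,0],"grip":0},
    {"rot":[0,0,-0.5],"xyz":[0.31,-0.265,0],"grip":0},
    {"rot":[0,0,-0.5],"xyz":[0.31,-0.265,0],"grip":0},
    {"rot":[0,0,-0.5],"xyz":[0.31,-0.265,0],"grip":0},
    {"rot":[0,0,-0.5],"xyz":[0.31,-0.265,0],"grip":0},
    {"rot":[0,0,-0.5],"xyz":[0.31,-0.265,0],"grip":0},
    {"rot":[0,0,-0.5],"xyz":[0.31,-0.265,0],"grip":0},
    {"rot":[0,0,-0.5],"xyz":[0.31,-0.265,0],"grip":0},
  ],
  squeeze=30,
)

```text
clock: 0.82
tool_pos: [0.3992, -0.2663, 0.2387]
eef_rot: [0.895, 0.445, -0.0, -0.0]
contact_force: [1.0, -0.2, -0.4]
opening: 1.001
finger_force: 0.0
```

```bash
python3 - <<'E'
from h import *
go(.505,-.18,.22,53)
S=pose('side');print(plane(S,[(248,357),(300,337)],.1).round(3))
E
```

```text
xyz [0.1327, 0.0323, 0.0187] rot [-0.0, 0.0, -0.0017]
[[ 0.51  -0.377  0.1  ]
 [ 0.602 -0.313  0.1  ]]
```

Call:
carry_out(
  plan=[
    {"rot":[0,0,0],"xyz":[0.133,0.032,0.02],"grip":0},
    {"rot":[0,0,0],"xyz":[0.133,0.032,0.02],"grip":0},
    {"rot":[0,0,0],"xyz":[0.133,0.032,0.02],"grip":0},
    {"rot":[0,0,0],"xyz":[0.133,0.032,0.02],"grip":0},
    {"rot":[0,0,0],"xyz":[0.133,0.032,0.02],"grip":100},
    {"rot":[0,0,0],"xyz":[0.133,0.032,0.02],"grip":100},
  ],
)

```text
clock: 1.32
tool_pos: [0.5042, -0.1811, 0.2183]
eef_rot: [0.895, 0.446, -0.001, -0.0]
contact_force: [-0.3, -1.6, 0.3]
opening: 0.87
finger_force: 0.0
```

```bash
python3 - <<'E'
from h import *
s=r.get_state(); print(s['tool_pos'].round(4),s['opening'],s['clock'],abs(s['qd']).max())
save('wrist','w1'); P=pose('wrist',s); print(proj(P,[[.53,-.182,.012],[.42,-.193,.005]]))
E
```

```text
[ 0.5042 -0.1811  0.2183] 0.869530656002945 1.3167 0.04521389136612727
[[297.50554077 168.61663588]
 [235.128382   223.48849583]]
```

View pics/w1.png

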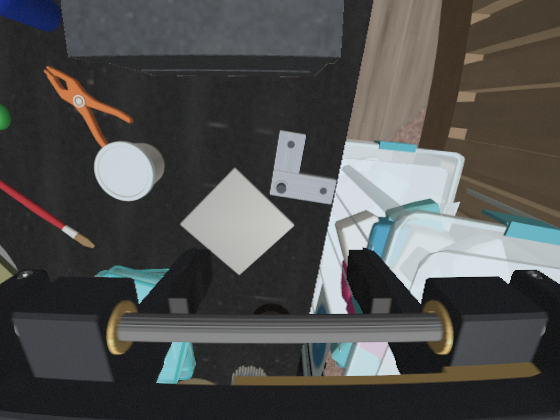

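Wrist view: the stud plate has its corner at about (271,194) and its stud at (281,188). One arm runs up to (291,131) and one right to (334,190). The board is centred at (237,221), and the tape is partly hidden at (270,310).

```bash
cat >> h.py <<'E'
def Lfit(P,m,near,z=.012):
    c,wh,a,cen,st=blob(P,m,near,z); o=cen-c; d=np.degrees(np.arctan2(o[1],o[0]))
    # plate yaw: corner direction is yaw+225
    yaw=min([a+90*k for k in range(-4,5)],key=lambda t:abs((t+225-d+180)%360-180)); yaw=(yaw+180)%360-180
    print('L c',c.round(4),'wh',np.round(wh,1),'yaw %.2f'%yaw,'raw',round((d-225)%360,1),'px',st[:5].tolist()); return c,yaw
E
python3 - <<'E'
from h import *
im=cv2.imread('pics/w1.png')[:,:,::-1]; s=r.get_state(); P=pose('wrist',s)
g=cv2.cvtColor(im,cv2.COLOR_RGB2GRAY); print(im[150,285],im[186,315],im[180,340],im[200,345])
m=(g>105); m[:,337:]=0
k=m.copy(); c,yaw=Lfit(P,k,(295,172))
show('board',blob(P,m,(237,221),.005))
E
```

```text
[171 175 183] [175 180 188] [211 217 224] [215 220 226]
L c [ 0.4866 -0.2576] wh [265.   83.2] yaw 146.50 raw 174.4 px [270, 130, 67, 184, 4182]
board rect c [ 0.4197 -0.1965] wh [109.7 109.3] ang 7.4 centroid [ 0.4213 -0.1946] px [180, 168, 114, 107]
```

```bash
python3 - <<'E'
from h import *
im=cv2.imread('pics/w1.png')[:,:,::-1]; s=r.get_state(); P=pose('wrist',s)
g=cv2.cvtColor(im,cv2.COLOR_RGB2GRAY)
m=(g>105); m[:,336:]=0; m[206:]=0
c,yaw=Lfit(P,m,(295,172))
def at(p): a=np.radians(yaw); return c+np.array([[np.cos(a),-np.sin(a)],[np.sin(a),np.cos(a)]])@p
print('stud',at([-.027,-.027]),'seen',plane(P,[(281,188)],.026))
for p in([-.024,.006],[.006,-.024]): print(p,at(np.array(p)))
print(proj(P,[[*at(np.array(p)),.012] for p in([-.04,-.04],[.04,-.04],[-.04,.04])]).round(0).tolist())
E
```

```text
L c [ 0.5393 -0.1921] wh [80.8 85.5] yaw -46.93 raw 301.2 px [270, 130, 66, 76, 2579]
stud [ 0.50118349 -0.19079651] seen [[ 0.50026377 -0.18798165  0.026     ]]
[-0.024, 0.006] [ 0.52733755 -0.17045038]
[0.006, -0.024] [ 0.52591238 -0.21285284]
[[271.0, 195.0], [333.0, 205.0], [282.0, 130.0]]
```

```bash
python3 - <<'E'
from h import *
P=pose('wrist')
print(proj(P,[[.602,-.313,.1],[.51,-.377,.1],[.708,-.387,.1]]).round(0).tolist())
# triangulate bin rim points wrist <-> top: clip (397,146) & corner (463,153) in wrist
def tri2(Pa,a,Pb,b):
    t1,d1=rays(Pa,[a]);t2,d2=rays(Pb,[b]);l=np.linalg.lstsq(np.c_[d1[0],-d2[0]],t2-t1,rcond=None)[0]
    p,q=t1+l[0]*d1[0],t2+l[1]*d2[0]; return ((p+q)/2).round(3),np.linalg.norm(p-q).round(3)
for b in((398,162),(447,121)): print(b,tri2(P,(397,146),pose('top'),b))
print(tri2(P,(535,229),pose('top'),(447,121)))
print(tri2(P,(348,143),pose('top'),(385,178)))
go(.515,-.182,.14,45)
E
```

```text
[[435.0, 243.0], [388.0, 328.0], [553.0, 237.0]]
(398, 162) (array([ 0.722, -0.35 , -0.344]), np.float64(0.016))
(447, 121) (array([ 0.51 , -0.133,  0.599]), np.float64(0.179))
(array([ 0.717, -0.4  ,  0.062]), np.float64(0.004))
(array([ 0.634, -0.273, -0.27 ]), np.float64(0.031))
xyz [0.0076, 0.0091, 0.0784] rot [-0.0009, 0.0021, 0.1372]
```

The box beside the plate is well below the table, so it is not in the way. I move closer.

Call:
carry_out(
  plan=[
    {"rot":[0,0,0.137],"xyz":[0.008,0.009,0.078],"grip":100},
    {"rot":[0,0,0.137],"xyz":[0.008,0.009,0.078],"grip":100},
    {"rot":[0,0,0.137],"xyz":[0.008,0.009,0.078],"grip":100},
    {"rot":[0,0,0.137],"xyz":[0.008,0.009,0.078],"grip":100},
  ],
)

```text
clock: 1.7
tool_pos: [0.514, -0.1817, 0.1399]
eef_rot: [0.924, 0.383, -0.002, -0.001]
contact_force: [-0.2, -0.2, 0.4]
opening: 0.608
finger_force: 0.0
```

```bash
python3 - <<'E'
from h import *
s=r.get_state(); print(s['tool_pos'].round(4),s['opening'],s['clock'],abs(s['qd']).max())
save('wrist','w2'); P=pose('wrist',s)
E
```

```text
[ 0.514  -0.1817  0.1399] 0.6084746653405172 1.7 0.06424168113934557
```

View pics/w2.png

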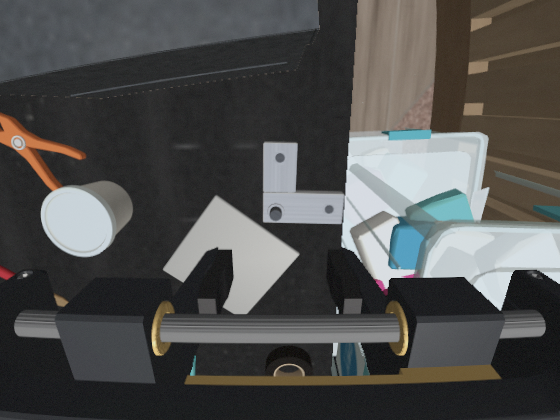

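The plate's top face runs from (263,143) to (344,223), with the stud at (276,212), nearly square to the image.

```bash
python3 - <<'E'
from h import *
im=cv2.imread('pics/w2.png')[:,:,::-1]; s=r.get_state(); P=pose('wrist',s)
g=cv2.cvtColor(im,cv2.COLOR_RGB2GRAY)
m=(g>110); m[:,344:]=0; m[228:]=0; m[:,:255]=0
c,yaw=Lfit(P,m,(295,190))
def at(p,yaw=yaw): a=np.radians(yaw); return c+np.array([[np.cos(a),-np.sin(a)],[np.sin(a),np.cos(a)]])@p
print(proj(P,[[*at(np.array(p)),.012] for p in([-.04,-.04],[.04,-.04],[-.04,.04])]).round(0).tolist())
q=plane(P,[(263,143),(297,143),(263,222),(343,223),(343,191)],.012)[:,:2]
print('hand',((q[0]+q[3])/2).round(4),np.linalg.norm(q[2]-q[0]),np.linalg.norm(q[3]-q[2]),np.degrees(np.arctan2(*(q[3]-q[2])[::-1])),np.degrees(np.arctan2(*(q[0]-q[2])[::-1])))
print('stud',at(np.array([-.027,-.027])),plane(P,[(276,212)],.026))
p=at(np.array([-.024,.006])); print(p); go(*p,.003,yaw+90)
E
```

```text
L c [ 0.5412 -0.1905] wh [84.3 82. ] yaw -46.09 raw 295.1 px [263, 142, 81, 86, 3950]
[[264.0, 224.0], [342.0, 225.0], [264.0, 144.0]]
hand [ 0.5422 -0.1892] 0.07904967140621053 0.08158522273737445 -45.847112983775936 43.90663642111509
stud [ 0.50300854 -0.18975079] [[ 0.50597601 -0.18578458  0.026     ]]
[ 0.52886431 -0.16902691]
xyz [0.0186, 0.0004, 0.1385] rot [-0.0003, 0.0013, 0.019]
```

Call:
carry_out(
  plan=[
    {"rot":[0,0,0.019],"xyz":[0.02,0.0,0.07],"grip":100},
    {"rot":[0,0,0.019],"xyz":[0.02,0.0,0.07],"grip":100},
    {"rot":[0,0,0.019],"xyz":[0.02,0.0,0.105],"grip":100},
    {"rot":[0,0,0.019],"xyz":[0.02,0.0,0.125],"grip":100},
    {"rot":[0,0,0.019],"xyz":[0.02,0.0,0.135],"grip":100},
    {"rot":[0,0,0.019],"xyz":[0.02,0.0,0.136],"grip":100},
    {"rot":[0,0,0.019],"xyz":[0.02,0.0,0.136],"grip":100},
  ],
)

```text
clock: 2.33
tool_pos: [0.5317, -0.1671, 0.0065]
eef_rot: [0.927, 0.374, 0.001, 0.001]
contact_force: [1.2, -0.4, 0.0]
opening: 0.611
finger_force: 0.0
```

Call:
carry_out(
  plan=[
    {"rot":[0,0,0],"xyz":[0,0,0.002],"grip":100},
    {"rot":[0,0,0],"xyz":[0,0,0.002],"grip":255},
    {"rot":[0,0,0],"xyz":[0,0,0.002],"grip":255},
    {"rot":[0,0,0],"xyz":[0,0,0.002],"grip":255},
    {"rot":[0,0,0],"xyz":[0,0,0.002],"grip":255},
    {"rot":[0,0,0],"xyz":[0,0,0.002],"grip":255},
    {"rot":[0,0,0],"xyz":[0,0,0.002],"grip":255},
  ],
  squeeze=40,
)

```text
clock: 2.92
tool_pos: [0.5309, -0.1661, 0.0034]
eef_rot: [0.927, 0.375, 0.0, 0.0]
contact_force: [-0.1, 0.6, 6.3]
opening: 0.356
finger_force: 40.0
```

Call:
carry_out(
  plan=[
    {"rot":[0,0,0],"xyz":[0,0,-0.06],"grip":255},
    {"rot":[0,0,0],"xyz":[0,0,-0.06],"grip":255},
    {"rot":[0,0,0],"xyz":[0,0,-0.06],"grip":255},
  ],
)

```text
clock: 3.17
tool_pos: [0.533, -0.1668, 0.0657]
eef_rot: [0.927, 0.374, 0.002, 0.002]
contact_force: [1.0, -0.4, -1.0]
opening: 0.356
finger_force: 40.0
```

```bash
python3 - <<'E'
from h import *
s=r.get_state(); print(s['tool_pos'].round(4),s['opening'],s['contact_force'],s['finger_force'])
go(.426,-.1695,.05,7.6)
E
```

```text
[ 0.533  -0.1668  0.0657] 0.35631280800793874 [ 1.02290249 -0.44459991 -1.03489675] 39.956395626068115
xyz [-0.0789, -0.0724, 0.0151] rot [0.0036, -0.0047, 0.6348]
```

Call:
carry_out(
  plan=[
    {"rot":[0,0,0.635],"xyz":[-0.079,-0.072,0.01],"grip":255},
    {"rot":[0,0,0.635],"xyz":[-0.079,-0.072,0.01],"grip":255},
    {"rot":[0,0,0.635],"xyz":[-0.079,-0.072,0.01],"grip":255},
    {"rot":[0,0,0.635],"xyz":[-0.079,-0.072,0.01],"grip":255},
    {"rot":[0,0,0.635],"xyz":[-0.079,-0.072,0.01],"grip":255},
    {"rot":[0,0,0.635],"xyz":[-0.079,-0.072,0.01],"grip":255},
    {"rot":[0,0,0.635],"xyz":[-0.079,-0.072,0.01],"grip":255},
  ],
)

```text
clock: 3.75
tool_pos: [0.424, -0.1692, 0.0523]
eef_rot: [0.998, 0.068, -0.0, 0.0]
contact_force: [0.1, 0.1, -1.6]
opening: 0.357
finger_force: 40.0
```

```bash
python3 - <<'E'
from h import *
s=r.get_state(); print(s['tool_pos'].round(4),s['opening'],s['contact_force'],s['finger_force'])
save('wrist','w3'); print(proj(pose('wrist',s),[[.4203,-.1945,.005]]))
go(.426,-.1695,.009,7.6)
E
```

```text
[ 0.424  -0.1692  0.0523] 0.3568912696354992 [ 0.05934245  0.05557923 -1.56749597] 39.95702147483826
[[313.71397229 239.70843343]]
xyz [0.0018, 0.0006, 0.0434] rot [0.0, -0.0, 0.0038]
```

View pics/w3.png

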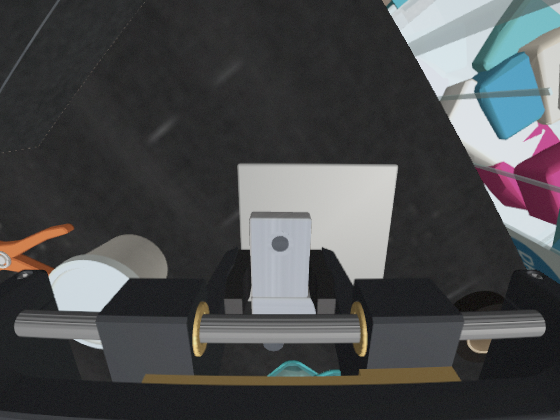

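The board's far edge runs from (238,164) to (397,165). The held plate's arm end edge runs from (250,212) to (310,212).

```bash
python3 - <<'E'
from h import *
s=r.get_state(); P=pose('wrist',s); a=np.radians(7.6);u=np.array([np.cos(a),np.sin(a)]);v=np.array([-u[1],u[0]])
e=plane(P,[(250,213),(310,213)],.0523+.0087)[:,:2]; print('arm end',e.round(4),[( (q-s['tool_pos'][:2])@u).round(4) for q in e],np.linalg.norm(e[1]-e[0]))
b=plane(P,[(238,164),(397,165)],.005)[:,:2]; d=b[1]-b[0]; print(b.round(4),np.linalg.norm(d),np.degrees(np.arctan2(d[1],d[0])))
n=d/np.linalg.norm(d); w=np.array([n[1],-n[0]]); print('board c',b.mean(0)+.055*w)
E
```

```text
arm end [[ 0.4554 -0.1497]
 [ 0.4594 -0.1795]] [np.float64(0.0335), np.float64(0.0336)] 0.030057856102475165
[[ 0.4683 -0.1348]
 [ 0.4823 -0.2409]] 0.10705782648292925 -82.4975155832406
board c [ 0.42075076 -0.19503554]
```

Call:
carry_out(
  plan=[
    {"rot":[0,0,0.004],"xyz":[0.001,0.001,0.025],"grip":255},
    {"rot":[0,0,0.004],"xyz":[0.001,0.001,0.036],"grip":255},
    {"rot":[0,0,0.004],"xyz":[0.001,0.001,0.041],"grip":255},
    {"rot":[0,0,0.004],"xyz":[0.001,0.001,0.043],"grip":255},
    {"rot":[0,0,0.004],"xyz":[0.001,0.001,0.0435],"grip":255},
    {"rot":[0,0,0.004],"xyz":[0.001,0.001,0.0435],"grip":255},
  ],
)

```text
clock: 4.3
tool_pos: [0.4273, -0.1712, 0.0113]
eef_rot: [0.998, 0.066, -0.003, -0.001]
contact_force: [-0.2, -0.7, -0.7]
opening: 0.358
finger_force: 40.0
```

Call:
carry_out(
  plan=[
    {"rot":[0,0,0],"xyz":[-0.001,0,0.002],"grip":255},
    {"rot":[0,0,0],"xyz":[-0.001,0,0.002],"grip":255},
    {"rot":[0,0,0],"xyz":[-0.001,0,0.002],"grip":255},
    {"rot":[0,0,0],"xyz":[-0.001,0,0.002],"grip":255},
  ],
)

```text
clock: 4.63
tool_pos: [0.4261, -0.1714, 0.0097]
eef_rot: [0.998, 0.065, -0.003, -0.001]
contact_force: [0.3, 0.1, -1.7]
opening: 0.357
finger_force: 40.0
```

Call:
carry_out(
  plan=[
    {"rot":[0,0,0.004],"xyz":[-0.001,-0.001,0.001],"grip":255},
    {"rot":[0,0,0.004],"xyz":[-0.001,-0.001,0.002],"grip":255},
    {"rot":[0,0,0.004],"xyz":[-0.001,-0.001,0.002],"grip":255},
    {"rot":[0,0,0.004],"xyz":[-0.001,-0.001,0.002],"grip":255},
  ],
)

```text
clock: 4.97
tool_pos: [0.4249, -0.1705, 0.0084]
eef_rot: [0.998, 0.063, -0.002, -0.001]
contact_force: [-0.8, 0.3, 7.0]
opening: 0.356
finger_force: 40.0
```

Call:
carry_out(
  plan=[
    {"rot":[0,0,0],"xyz":[0,0,0],"grip":130},
    {"rot":[0,0,0],"xyz":[0,0,0],"grip":130},
    {"rot":[0,0,0],"xyz":[0,0,0],"grip":130},
    {"rot":[0,0,0],"xyz":[0,0,-0.02],"grip":130},
    {"rot":[0,0,0],"xyz":[0,0,-0.055],"grip":100},
    {"rot":[0,0,0],"xyz":[0,0,-0.095],"grip":100},
    {"rot":[0,0,0],"xyz":[0,0,-0.13],"grip":100},
    {"rot":[0,0,0],"xyz":[-0.03,0,-0.15],"grip":100},
  ],
)

```text
clock: 5.63
tool_pos: [0.4029, -0.1732, 0.1614]
eef_rot: [0.998, 0.063, 0.004, -0.001]
contact_force: [0.8, -0.9, 0.1]
opening: 0.611
finger_force: 0.0
```

Call:
carry_out(
  plan=[
    {"rot":[0,0,0],"xyz":[-0.02,0,-0.01],"grip":100},
    {"rot":[0,0,0],"xyz":[-0.02,0,-0.01],"grip":100},
    {"rot":[0,0,0],"xyz":[-0.02,0,-0.01],"grip":100},
  ],
)

```text
clock: 5.88
tool_pos: [0.3752, -0.1774, 0.1685]
eef_rot: [0.998, 0.062, -0.003, -0.0]
contact_force: [0.7, -0.6, -0.2]
opening: 0.609
finger_force: 0.0
```

```bash
python3 - <<'E'
from h import *
s=r.get_state(); print(s['tool_pos'].round(4),s['opening'],s['clock'])
np.save('s4.npy',s,allow_pickle=True); im=save('wrist','w4')
cv2.imwrite('pics/w4c.png',cv2.resize(im[80:300,160:440,::-1],(760,597),interpolation=3))
E
```

```text
[ 0.3752 -0.1774  0.1685] 0.6092518141872005 5.8833
```

View pics/w4c.png

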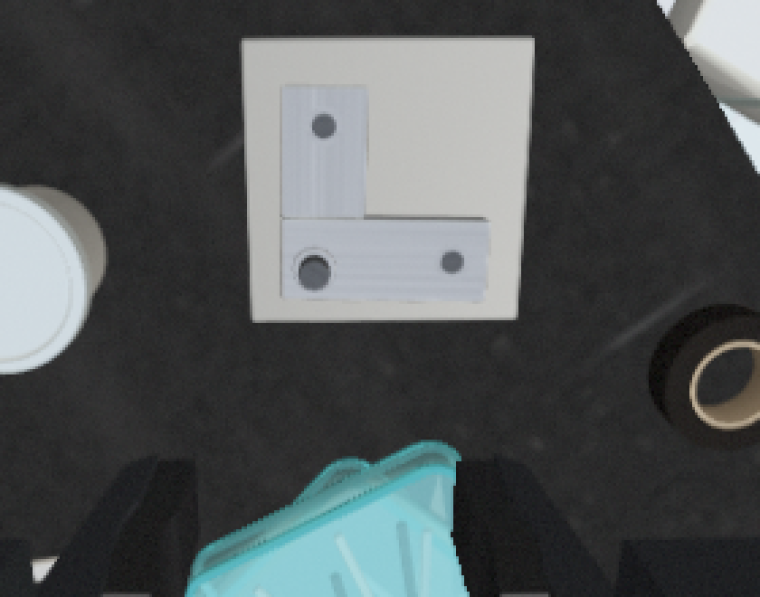

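Crop: the stud plate lies flat on the board, stud up. The board's corners are at (242,38), (534,38), (518,319) and (253,321) in the crop, and the plate's at (281,86), (281,300) and (488,300).

```bash
python3 - <<'E'
from h import *
s=np.load('s4.npy',allow_pickle=True).item(); P=pose('wrist',s)
f=lambda L:[(160+x/2.714,80+y/2.714) for x,y in L]
b=plane(P,f([(242,38),(534,38),(518,319),(253,321)]),.005)[:,:2]; q=plane(P,f([(281,86),(281,300),(488,300),(367,86),(489,221)]),.017)[:,:2]
ang=lambda d:np.degrees(np.arctan2(d[1],d[0])).round(2)
print('board',b.mean(0).round(4),ang(b[1]-b[0]),ang(b[2]-b[3]),np.linalg.norm(b[1]-b[0]))
c=(q[0]+q[2])/2; print('plate c',c.round(4),ang(q[2]-q[1]),ang(q[0]-q[1]),np.linalg.norm(q[0]-q[1]),np.linalg.norm(q[2]-q[1]))
d=c-b.mean(0);a=np.radians(7.5);print('off',d@[np.cos(a),np.sin(a)],d@[-np.sin(a),np.cos(a)])
E
```

```text
board [ 0.4213 -0.1957] -82.81 -82.5 0.1077389655120173
plate c [ 0.4186 -0.1959] -82.94 6.05 0.07985731034573983 0.08089560475863317
off -0.002635328461322665 0.00013576492107164473
```

```bash
python3 - <<'E'
from h import *
print(r.get_state()['q'].round(3))
t=cv2.imread('pics/top0.png')[60:350,0:300]; s=cv2.imread('pics/side0.png')[10:220,180:400]
cv2.imwrite('pics/c2.png',np.hstack([cv2.resize(t,(414,400),interpolation=3),cv2.resize(s,(380,400),interpolation=3)]))
E
```

```text
[ 0.744  0.632 -0.651  2.224  0.783  0.532 -1.964]
```

View pics/c2.png

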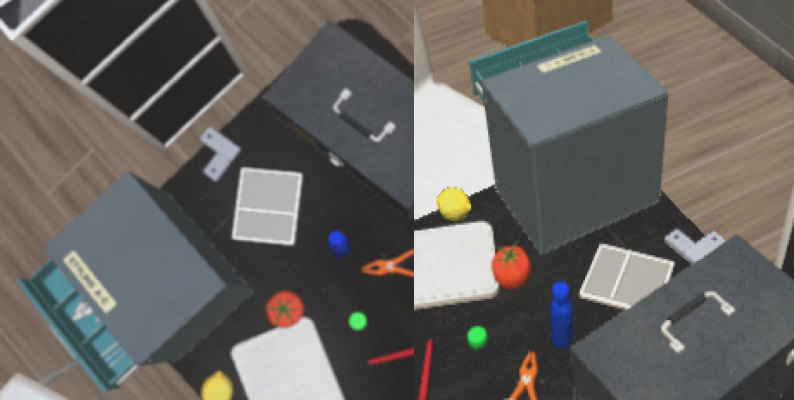

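```bash
python3 - <<'E'
from h import *
A=tri((163,268.7),(247.2,84.5));B=tri((90.6,185.4),(324.8,59.9));print(A,B)
a,b=A[0][:2],B[0][:2];d=(b-a)/np.linalg.norm(b-a);n=np.array([d[1],-d[0]]);print('dist plate',(np.array([.596,.381])-a)@n,'along',(np.array([.596,.381])-a)@d,np.linalg.norm(b-a),np.degrees(np.arctan2(n[1],n[0])))
C=tri((0+265/1.38,60+97/1.38),((740-414)/1.727+180,10+237/1.905));print('toolbox',C)
E
```

```text
(array([0.32 , 0.303, 0.222]), np.float64(0.005)) (array([0.51 , 0.488, 0.208]), np.float64(0.003))
dist plate 0.1366574518785133 along 0.2521601492029853 0.26518861212352235 -45.76389846093
toolbox (array([0.669, 0.266, 0.14 ]), np.float64(0.007))
```

```bash
python3 - <<'E'
from h import *
go(.615,.36,.26,135)
E
```

```text
xyz [0.303, -0.5035, -0.0926] rot [-0.0061, 0.0008, -2.2318]
```

Call:
carry_out(
  plan=[
    {"rot":[0,0,-2.23],"xyz":[0,-0.03,-0.09],"grip":100},
    {"rot":[0,0,-2.23],"xyz":[0,-0.06,-0.09],"grip":100},
    {"rot":[0,0,-2.23],"xyz":[0.303,-0.503,-0.09],"grip":100},
    {"rot":[0,0,-2.23],"xyz":[0.303,-0.503,-0.09],"grip":100},
    {"rot":[0,0,-2.23],"xyz":[0.303,-0.503,-0.09],"grip":100},
    {"rot":[0,0,-2.23],"xyz":[0.303,-0.503,-0.09],"grip":100},
    {"rot":[0,0,-2.23],"xyz":[0.303,-0.503,-0.09],"grip":100},
    {"rot":[0,0,-2.23],"xyz":[0.303,-0.503,-0.09],"grip":100},
  ],
)

```text
clock: 6.6
tool_pos: [0.4824, 0.0914, 0.246]
eef_rot: [0.844, 0.536, -0.002, -0.003]
contact_force: [0.5, -0.6, 0.9]
opening: 0.606
finger_force: 0.0
```

```bash
python3 - <<'E'
from h import *
go(.615,.36,.26,135); print(r.get_state()['q'].round(2))
E
```

```text
xyz [0.2995, 0.0057, -0.0143] rot [-0.0067, -0.0035, -1.2247]
[ 0.34  0.69 -1.04  1.92  0.72  0.97 -1.48]
```

Call:
carry_out(
  plan=[
    {"rot":[0,0,-1.22],"xyz":[0.3,0.006,-0.01],"grip":100},
    {"rot":[0,0,-1.22],"xyz":[0.3,0.006,-0.01],"grip":100},
    {"rot":[0,0,-1.22],"xyz":[0.3,0.006,-0.01],"grip":100},
    {"rot":[0,0,-1.22],"xyz":[0.3,0.006,-0.01],"grip":100},
    {"rot":[0,0,-1.22],"xyz":[0.3,0.006,-0.01],"grip":100},
    {"rot":[0,0,-1.22],"xyz":[0.3,0.006,-0.01],"grip":100},
    {"rot":[0,0,-1.22],"xyz":[0.3,0.006,-0.01],"grip":100},
    {"rot":[0,0,-1.22],"xyz":[0.3,0.006,-0.01],"grip":100},
  ],
)

```text
clock: 7.27
tool_pos: [0.6155, 0.3646, 0.2539]
eef_rot: [0.482, 0.876, 0.001, -0.005]
contact_force: [-1.5, -0.3, -0.4]
opening: 0.607
finger_force: 0.0
```

```bash
python3 - <<'E'
from h import *
go(.615,.36,.22,135); print(r.get_state()['q'].round(2))
E
```

```text
xyz [-0.004, -0.0027, 0.0339] rot [-0.0032, -0.0105, -0.221]
[-0.15  1.01 -1.15  1.2   0.88  1.44 -0.62]
```

Call:
carry_out(
  plan=[
    {"rot":[0,0,-0.22],"xyz":[-0.004,-0.003,0.034],"grip":100},
    {"rot":[0,0,-0.22],"xyz":[-0.004,-0.003,0.034],"grip":100},
    {"rot":[0,0,-0.22],"xyz":[-0.004,-0.003,0.034],"grip":100},
    {"rot":[0,0,-0.22],"xyz":[-0.004,-0.003,0.034],"grip":100},
    {"rot":[0,0,-0.22],"xyz":[-0.004,-0.003,0.034],"grip":100},
  ],
)

```text
clock: 7.68
tool_pos: [0.6156, 0.3527, 0.2224]
eef_rot: [0.389, 0.921, -0.0, -0.003]
contact_force: [0.5, -0.6, -1.2]
opening: 0.608
finger_force: 0.0
```

```bash
python3 - <<'E'
from h import *
s=r.get_state(); print(s['tool_pos'].round(4),s['eef_rot'].round(3)); im=save('wrist','w5'); np.save('s5.npy',s,allow_pickle=True)
P=pose('wrist',s); g=cv2.cvtColor(im,cv2.COLOR_RGB2GRAY); n=proj(P,[[.596,.381,.012]])[0]; print(n)
Lfit(P,(g>110)&(im[...,2]>im[...,0].astype(int)-2),n)
E
```

```text
[0.6156 0.3527 0.2224] [ 0.389  0.921 -0.    -0.003]
[284.74857094 154.20709576]
L c [0.5948 0.3928] wh [79.2 80.1] yaw 54.38 raw 50.6 px [253, 115, 75, 69, 2717]
```

View pics/w5.png

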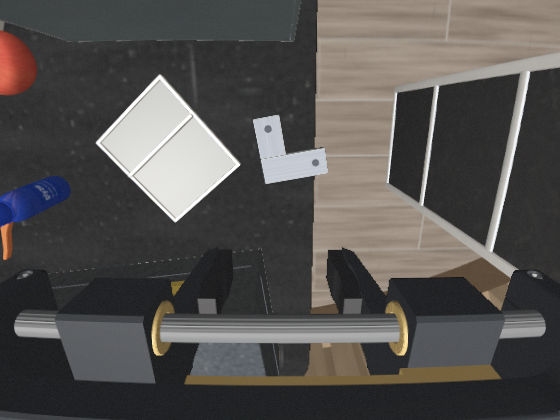

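The plain plate lies with its corner at (265,183) and arms to (267,117) and (327,160); its right arm overhangs the table edge slightly. The tray is centred at (168,148).

```bash
python3 - <<'E'
from h import *
go(.5776,.3756,.004,144.4)
E
```

```text
xyz [0.0419, -0.0107, 0.2191] rot [-0.0016, -0.0054, -0.1773]
```

Call:
carry_out(
  plan=[
    {"rot":[0,-0.005,-0.177],"xyz":[0.042,-0.011,0.03],"grip":100},
    {"rot":[0,-0.005,-0.177],"xyz":[0.042,-0.011,0.05],"grip":100},
    {"rot":[0,-0.005,-0.177],"xyz":[0.042,-0.011,0.15],"grip":100},
    {"rot":[0,-0.005,-0.177],"xyz":[0.042,-0.011,0.15],"grip":100},
    {"rot":[0,-0.005,-0.177],"xyz":[0.042,-0.011,0.15],"grip":100},
    {"rot":[0,-0.005,-0.177],"xyz":[0.042,-0.011,0.16],"grip":100},
    {"rot":[0,-0.005,-0.177],"xyz":[0.042,-0.011,0.16],"grip":100},
  ],
)

```text
clock: 8.32
tool_pos: [0.5773, 0.3737, 0.0615]
eef_rot: [0.305, 0.952, -0.002, -0.001]
contact_force: [-0.7, -0.0, 0.2]
opening: 0.611
finger_force: 0.0
```

```bash
python3 - <<'E'
from h import *
go(.5776,.3756,.004,144.4)
s=r.get_state(); im=save('wrist','w6'); P=pose('wrist',s); g=cv2.cvtColor(im,cv2.COLOR_RGB2GRAY); n=proj(P,[[.58,.385,.012]])[0]; print(n)
m=(g>110)&(im[...,2]>im[...,0].astype(int)-2); Lfit(P,m,n)
E
```

```text
xyz [0.0008, 0.002, 0.0575] rot [-0.0046, -0.0007, 0.0005]
[294.82950189 225.10740661]
L c [0.5946 0.3926] wh [78.7 80.2] yaw 54.31 raw 18.9 px [260, 181, 108, 102, 5569]
```

View pics/w6.png

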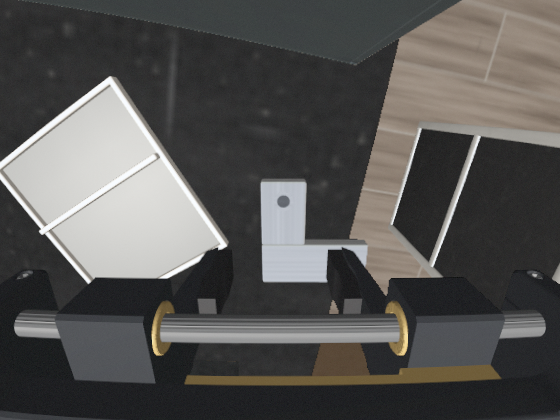

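The arm at x ≈ 283 sits midway between the fingers at 208 and 352, so I descend.

Call:
carry_out(
  plan=[
    {"rot":[0,0,0],"xyz":[0.001,0.002,0.035],"grip":100},
    {"rot":[0,0,0],"xyz":[0.001,0.002,0.05],"grip":100},
    {"rot":[0,0,0],"xyz":[0.001,0.002,0.056],"grip":100},
    {"rot":[0,0,0],"xyz":[0.001,0.002,0.057],"grip":100},
    {"rot":[0,0,0],"xyz":[0.001,0.002,0.057],"grip":100},
    {"rot":[0,0,0],"xyz":[0.001,0.002,0.057],"grip":100},
  ],
)

```text
clock: 8.87
tool_pos: [0.5782, 0.3771, 0.0072]
eef_rot: [0.305, 0.952, -0.0, -0.0]
contact_force: [-0.8, 0.1, -0.7]
opening: 0.608
finger_force: 0.0
```

Call:
carry_out(
  plan=[
    {"rot":[0,0,0],"xyz":[0,0,0],"grip":255},
    {"rot":[0,0,0],"xyz":[0,0,0],"grip":255},
    {"rot":[0,0,0],"xyz":[0,0,0],"grip":255},
    {"rot":[0,0,0],"xyz":[0,0,0],"grip":255},
    {"rot":[0,0,0],"xyz":[0,0,0],"grip":255},
    {"rot":[0,0,0],"xyz":[0,0,0],"grip":255},
  ],
)

```text
clock: 9.37
tool_pos: [0.5778, 0.3763, 0.006]
eef_rot: [0.305, 0.952, -0.001, -0.0]
contact_force: [-0.0, -2.7, 3.8]
opening: 0.355
finger_force: 40.0
```

Call:
carry_out(
  plan=[
    {"rot":[0,0,0],"xyz":[0,0,-0.05],"grip":255},
    {"rot":[0,0,0],"xyz":[0,0,-0.25],"grip":255},
    {"rot":[0,0,0],"xyz":[0,0,-0.25],"grip":255},
    {"rot":[0,0,0],"xyz":[0,0,-0.25],"grip":255},
    {"rot":[0,0,0],"xyz":[0,0,-0.25],"grip":255},
    {"rot":[0,0,0],"xyz":[0,0,-0.25],"grip":255},
    {"rot":[0,0,0],"xyz":[0,0,-0.25],"grip":255},
  ],
)

```text
clock: 9.95
tool_pos: [0.5789, 0.3807, 0.2649]
eef_rot: [0.305, 0.952, 0.005, 0.001]
contact_force: [-0.9, 2.1, -1.4]
opening: 0.358
finger_force: 40.0
```

```bash
python3 - <<'E'
from h import *
s=r.get_state();print(s['opening'],s['q'].round(2)); go(.4176,-.22,.25,187.2); go(.4176,-.22,.15,187.2)
E
```

```text
0.35824756133740343 [-0.16  0.99 -1.22  1.29  0.92  1.44 -0.35]
xyz [-0.2178, -0.5828, 0.0086] rot [0.0102, 0.0035, -0.7457]
xyz [-0.2179, -0.5838, 0.1086] rot [0.0102, 0.0035, -0.7457]
```

Call:
carry_out(
  plan=[
    {"rot":[0,0,-0.745],"xyz":[-0.218,-0.583,0],"grip":255},
    {"rot":[0,0,-0.745],"xyz":[-0.218,-0.583,0],"grip":255},
    {"rot":[0,0,-0.745],"xyz":[-0.218,-0.583,0],"grip":255},
    {"rot":[0,0,-0.745],"xyz":[-0.218,-0.583,0],"grip":255},
    {"rot":[0,0,-0.745],"xyz":[-0.218,-0.583,0],"grip":255},
    {"rot":[0,0,-0.745],"xyz":[-0.218,-0.583,0],"grip":255},
    {"rot":[0,0,-0.745],"xyz":[-0.218,-0.583,0],"grip":255},
    {"rot":[0,0,-0.745],"xyz":[-0.218,-0.583,0],"grip":255},
  ],
)

```text
clock: 10.62
tool_pos: [0.4906, 0.0527, 0.2555]
eef_rot: [-0.063, 0.998, -0.001, -0.002]
contact_force: [0.4, -0.9, -1.5]
opening: 0.354
finger_force: 40.0
```

```bash
python3 - <<'E'
from h import *
s=r.get_state();print(s['opening'],s['q'].round(2)); go(.4176,-.22,.2,187.2)
E
```

```text
0.35394844527374464 [ 0.55  0.88 -1.44  1.9   0.93  1.27  0.49]
xyz [0.1065, -0.2612, 0.0564] rot [-0.0022, -0.0034, 0.0005]
```

Call:
carry_out(
  plan=[
    {"rot":[0,0,0],"xyz":[0.106,-0.261,0],"grip":255},
    {"rot":[0,0,0],"xyz":[0.106,-0.261,0],"grip":255},
    {"rot":[0,0,0],"xyz":[0.106,-0.261,0],"grip":255},
    {"rot":[0,0,0],"xyz":[0.106,-0.261,0],"grip":255},
    {"rot":[0,0,0],"xyz":[0.106,-0.261,0],"grip":255},
    {"rot":[0,0,0],"xyz":[0.106,-0.261,0.05],"grip":255},
    {"rot":[0,0,0],"xyz":[0.106,-0.261,0.12],"grip":255},
    {"rot":[0,0,0],"xyz":[0.106,-0.261,0.12],"grip":255},
  ],
)

```text
clock: 11.28
tool_pos: [0.4205, -0.2125, 0.1553]
eef_rot: [-0.061, 0.998, -0.002, -0.0]
contact_force: [0.5, -1.4, -0.8]
opening: 0.351
finger_force: 40.0
```

```bash
python3 - <<'E'
from h import *
s=r.get_state();print(s['opening'],s['q'].round(2),s['tool_pos']); go(.4176,-.22,.06,187.2)
E
```

```text
0.3506993637307808 [ 1.07  0.99 -1.32  2.07  1.13  1.11  0.87] [ 0.4204748  -0.21254039  0.15525783]
xyz [0.0037, -0.0067, 0.0953] rot [-0.0034, -0.0008, -0.0041]
```

Call:
carry_out(
  plan=[
    {"rot":[0,0,-0.004],"xyz":[0.003,-0.006,0.04],"grip":255},
    {"rot":[0,0,-0.004],"xyz":[0.003,-0.006,0.075],"grip":255},
    {"rot":[0,0,-0.004],"xyz":[0.003,-0.006,0.095],"grip":255},
    {"rot":[0,0,-0.004],"xyz":[0.003,-0.006,0.095],"grip":255},
    {"rot":[0,0,-0.004],"xyz":[0.003,-0.006,0.095],"grip":255},
    {"rot":[0,0,-0.004],"xyz":[0.003,-0.006,0.095],"grip":255},
  ],
)

```text
clock: 11.78
tool_pos: [0.4196, -0.2163, 0.0626]
eef_rot: [-0.065, 0.998, -0.001, 0.0]
contact_force: [0.0, 0.0, -2.0]
opening: 0.348
finger_force: 40.0
```

```bash
python3 - <<'E'
from h import *
s=r.get_state();print(s['opening'],s['eef_rot'].round(4),s['tool_pos'].round(4)); np.save('s7.npy',s,allow_pickle=True); save('wrist','w7'); go(.4176,-.22,.024,187.2)
P=pose('wrist',s); a=np.radians(-82.8); M=np.array([[np.cos(a),-np.sin(a)],[np.sin(a),np.cos(a)]]); c=np.array([.4188,-.1957])
print('lower pred',proj(P,[[*(c+M@p),.017] for p in ([-.04,-.04],[.04,-.04],[.04,-.008],[-.04,.04])]).round(0).tolist())
E
```

```text
0.3479569046343298 [-0.0648  0.9979 -0.001   0.    ] [ 0.4196 -0.2163  0.0626]
xyz [0.0027, -0.0031, 0.039] rot [-0.0028, 0.0006, 0.0039]
lower pred [[369.0, 181.0], [251.0, 180.0], [252.0, 224.0], [358.0, 283.0]]
```

View pics/w7.png

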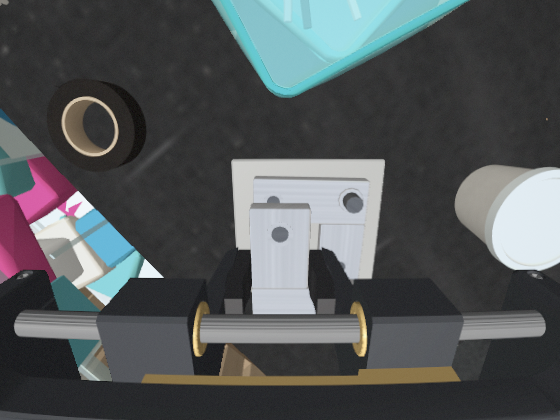

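The plain plate is held level: its arm end runs from (250,204) to (309,204). The lower plate's edge is at (253,178) to (369,179), as predicted.

```bash
python3 - <<'E'
from h import *
s=np.load('s7.npy',allow_pickle=True).item(); P=pose('wrist',s); a=np.radians(187.3);u=np.array([np.cos(a),np.sin(a)]);v=np.array([-u[1],u[0]])
e=plane(P,[(250,204.5),(309.5,204.5)],.0626+.006)[:,:2]; print([((q-s['tool_pos'][:2])@u).round(4) for q in e],[((q-s['tool_pos'][:2])@v).round(4) for q in e])
l=plane(P,[(253,178),(369,179),(381,160),(233,160)],.017)[:,:2]; d=l[0]-l[1]; print(l[:2].round(4),np.degrees(np.arctan2(d[1],d[0])),np.linalg.norm(d))
print('lower edge mid', l[:2].mean(0), 'pred', np.array([.4188,-.1957])+.04*u)
E
```

```text
[np.float64(0.0377), np.float64(0.0377)] [np.float64(0.0148), np.float64(-0.0153)]
[[ 0.3824 -0.2389]
 [ 0.3729 -0.1612]] -83.07488274388216 0.07827834987534014
lower edge mid [ 0.37765066 -0.20008108] pred [ 0.37912422 -0.20078258]
```

Call:
carry_out(
  plan=[
    {"rot":[0,0,0.002],"xyz":[0.0034,-0.0034,0.015],"grip":255},
    {"rot":[0,0,0.002],"xyz":[0.0034,-0.0034,0.025],"grip":255},
    {"rot":[0,0,0.002],"xyz":[0.0034,-0.0034,0.032],"grip":255},
    {"rot":[0,0,0.002],"xyz":[0.0034,-0.0034,0.034],"grip":255},
    {"rot":[0,0,0.002],"xyz":[0.0034,-0.0034,0.034],"grip":255},
    {"rot":[0,0,0.002],"xyz":[0.0034,-0.0034,0.034],"grip":255},
    {"rot":[0,0,0.002],"xyz":[0.0034,-0.0034,0.034],"grip":255},
  ],
)

```text
clock: 12.42
tool_pos: [0.4161, -0.2204, 0.0279]
eef_rot: [-0.064, 0.998, -0.001, -0.001]
contact_force: [0.3, -0.2, -1.5]
opening: 0.352
finger_force: 40.0
```

```bash
python3 - <<'E'
from h import *
s=r.get_state();print(s['opening'],s['eef_rot'].round(4),s['tool_pos'].round(4),s['contact_force']); go(.4167,-.2201,.023,187.2)
E
```

```text
0.3522838475255071 [-6.37e-02  9.98e-01 -1.10e-03 -5.00e-04] [ 0.4161 -0.2204  0.0279] [ 0.32355718 -0.15360209 -1.48833294]
xyz [-0.0006, 0.0002, 0.0049] rot [-0.0022, -0.0012, 0.0018]
```

Call:
carry_out(
  plan=[
    {"rot":[-0.002,-0.001,0],"xyz":[-0.0005,0,0.002],"grip":255},
    {"rot":[-0.002,-0.001,0],"xyz":[-0.0005,0,0.004],"grip":255},
    {"rot":[-0.002,-0.001,0],"xyz":[-0.0005,0,0.0055],"grip":255},
    {"rot":[-0.002,-0.001,0],"xyz":[-0.0005,0,0.0055],"grip":255},
    {"rot":[-0.002,-0.001,0],"xyz":[-0.0005,0,0.0055],"grip":255},
  ],
)

```text
clock: 12.83
tool_pos: [0.4164, -0.2206, 0.0228]
eef_rot: [-0.064, 0.998, -0.001, -0.0]
contact_force: [-1.9, -1.4, 9.1]
opening: 0.355
finger_force: 40.0
```

Call:
carry_out(
  plan=[
    {"rot":[0,0,0],"xyz":[0,0,-0.0005],"grip":140},
    {"rot":[0,0,0],"xyz":[0,0,-0.001],"grip":140},
    {"rot":[0,0,0],"xyz":[0,0,-0.001],"grip":140},
    {"rot":[0,0,0],"xyz":[0,0,-0.02],"grip":140},
    {"rot":[0,0,0],"xyz":[0,0,-0.055],"grip":100},
    {"rot":[0,0,0],"xyz":[0,0,-0.095],"grip":0},
    {"rot":[0,0,0],"xyz":[-0.02,0,-0.13],"grip":0},
    {"rot":[0,0,0],"xyz":[-0.05,0,-0.15],"grip":0},
  ],
)

```text
clock: 13.5
tool_pos: [0.4652, -0.2145, 0.1751]
eef_rot: [-0.064, 0.998, -0.001, -0.0]
contact_force: [1.0, -0.5, -0.2]
opening: 0.728
finger_force: 0.0
```

Call:
carry_out(
  plan=[
    {"rot":[0,0,0],"xyz":[-0.02,0,0],"grip":0},
    {"rot":[0,0,0],"xyz":[-0.02,0,0],"grip":0},
    {"rot":[0,0,0],"xyz":[-0.02,0,0],"grip":0},
    {"rot":[0,0,0],"xyz":[-0.02,0,0],"grip":0},
  ],
)

```text
clock: 13.83
tool_pos: [0.4845, -0.2116, 0.171]
eef_rot: [-0.064, 0.998, -0.0, -0.002]
contact_force: [-0.6, 0.5, 0.3]
opening: 0.999
finger_force: 0.0
```

```bash
python3 - <<'E'
from h import *
s=r.get_state(); print(s['tool_pos'].round(4),s['opening'],s['clock'],s['q'].round(2))
np.save('s8.npy',s,allow_pickle=True); im=save('wrist','w8'); P=pose('wrist',s); print(proj(P,[[.42,-.195,.02],[.363,-.35,.0095]]))
cv2.imwrite('pics/w8c.png',cv2.resize(im[80:300,120:400,::-1],(760,597),interpolation=3))
E
```

```text
[ 0.4845 -0.2116  0.171 ] 0.9989599274575169 13.8333 [ 0.99  1.   -1.3   1.89  1.07  1.18  0.98]
[[303.87285254 133.73335939]
 [153.69984794  54.11292224]]
```

View pics/w8c.png

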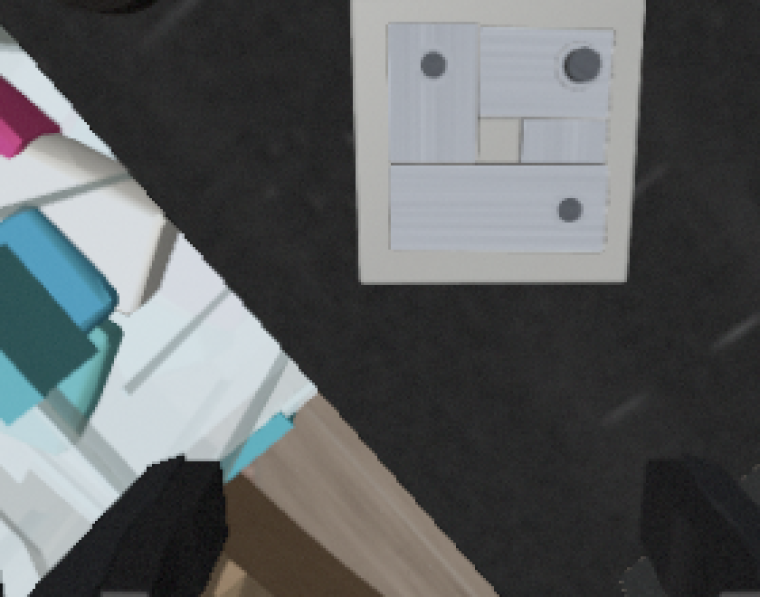

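The pile is square and level within about 1 mm: crop outline (387,22) to (614,252), stud at (582,64) clear in the notch. Next is the tape.

```bash
python3 - <<'E'
from h import *
s=np.load('s7.npy',allow_pickle=True).item(); P=pose('wrist',s); im=cv2.imread('pics/w7.png')[:,:,::-1].astype(int)
m=(im[...,0]-im[...,2]>25)&(im[...,0]>110); m[:,:50]=0;m[:80]=0;m[:,150:]=0;m[170:]=0
ys,xs=np.where(m); print(xs.min(),xs.max(),ys.min(),ys.max())
X=plane(P,np.c_[xs,ys],.019)[:,:2]; print('core',cv2.minEnclosingCircle((X*1000).astype(np.float32)))
d=(im.sum(2)<105).astype(np.uint8); d=cv2.morphologyEx(d,cv2.MORPH_OPEN,np.ones((5,5)))
n,l,st,c=cv2.connectedComponentsWithStats(d[60:200,20:180]); print(st[:6].tolist())
print(plane(P,[(146,120)],.0095),plane(P,[(46,115)],.015),'jar',plane(pose('top'),[(463,295)],.07))
go(.363,-.35,.1,180)
E
```

```text
50 118 96 169
core ((371.0293273925781, -355.2750549316406), 31.260507583618164)
[[0, 0, 160, 140, 21510], [92, 25, 34, 77, 890]]
[[ 0.35375364 -0.31436297  0.0095    ]] [[ 0.35731229 -0.3799867   0.015     ]] jar [[ 0.25975537 -0.41521355  0.07      ]]
xyz [0.1376, -0.1216, 0.0713] rot [-0.0001, -0.0037, 0.1278]
```

Call:
carry_out(
  plan=[
    {"rot":[0,0,0.128],"xyz":[0.11,-0.122,0.03],"grip":0},
    {"rot":[0,0,0.128],"xyz":[0.11,-0.122,0.03],"grip":0},
    {"rot":[0,0,0.128],"xyz":[0.11,-0.122,0.03],"grip":0},
    {"rot":[0,0,0.128],"xyz":[0.11,-0.122,0.03],"grip":0},
    {"rot":[0,0,0.128],"xyz":[0.11,-0.122,0.03],"grip":0},
    {"rot":[0,0,0.128],"xyz":[0.11,-0.122,0.03],"grip":0},
  ],
)

```text
clock: 14.38
tool_pos: [0.3885, -0.3486, 0.1403]
eef_rot: [0.003, 1.0, 0.0, -0.002]
contact_force: [0.6, 0.9, 1.2]
opening: 1.0
finger_force: 0.0
```

```bash
python3 - <<'E'
from h import *
s=r.get_state(); print(s['tool_pos'].round(4),s['q'].round(2)); np.save('s9.npy',s,allow_pickle=True); im=save('wrist','w9'); P=pose('wrist',s)
im=im.astype(int); n=proj(P,[[.363,-.35,.019]])[0]; print(n)
m=(im[...,0]-im[...,2]>25)&(im[...,0]>100)
yy,xx=np.indices(m.shape); m&=np.hypot(xx-n[0],yy-n[1])<45
ys,xs=np.where(m); print(xs.min(),xs.max(),ys.min(),ys.max())
X=plane(P,np.c_[xs,ys],.019)[:,:2]; print('core',cv2.minEnclosingCircle((X*1000).astype(np.float32)))
E
```

```text
[ 0.3885 -0.3486  0.1403] [ 1.29  1.03 -1.26  1.93  1.13  1.13  1.11]
[277.42005714 175.94787634]
260 300 155 194
core ((362.057373046875, -347.83551025390625), 19.434059143066406)
```

View pics/w9.png

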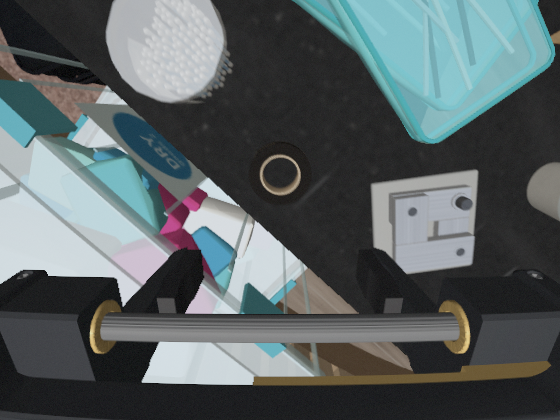

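The tape core is at (280,175), with the roll about 60 px across. The cotton jar is at (165,45), and the bin with the "DRY" lid at (150,145) lies beyond the table edge. I check their heights.

```bash
python3 - <<'E'
from h import *
s=np.load('s9.npy',allow_pickle=True).item(); P=pose('wrist',s);T=pose('top')
def tri2(Pa,a,Pb,b):
    t1,d1=rays(Pa,[a]);t2,d2=rays(Pb,[b]);l=np.linalg.lstsq(np.c_[d1[0],-d2[0]],t2-t1,rcond=None)[0]
    p,q=t1+l[0]*d1[0],t2+l[1]*d2[0]; return ((p+q)/2).round(3),np.linalg.norm(p-q).round(3)
print(tri2(P,(150,145),T,(473,263)),tri2(P,(165,40),T,(466,293)))
go(.362,-.348,.006,180)
E
```

```text
(array([ 0.339, -0.472,  0.002]), np.float64(0.011)) (array([ 0.265, -0.413,  0.1  ]), np.float64(0.001))
xyz [0.0282, -0.0014, 0.1353] rot [0.0012, -0.0023, -0.0028]
```

Call:
carry_out(
  plan=[
    {"rot":[0,-0.002,0],"xyz":[0.028,-0.001,0.03],"grip":0},
    {"rot":[0,-0.002,0],"xyz":[0.028,-0.001,0.06],"grip":0},
    {"rot":[0,-0.002,0],"xyz":[0.028,-0.001,0.085],"grip":0},
    {"rot":[0,-0.002,0],"xyz":[0.028,-0.001,0.1],"grip":0},
    {"rot":[0,-0.002,0],"xyz":[0.028,-0.001,0.1],"grip":0},
    {"rot":[0,-0.002,0],"xyz":[0.028,-0.001,0.1],"grip":0},
  ],
)

```text
clock: 14.93
tool_pos: [0.3648, -0.3459, 0.0421]
eef_rot: [-0.001, 1.0, 0.001, 0.001]
contact_force: [0.3, 0.0, 0.4]
opening: 0.998
finger_force: 0.0
```

```bash
python3 - <<'E'
from h import *
s=r.get_state(); print(s['tool_pos'].round(4),s['contact_force'].round(1)); np.save('s10.npy',s,allow_pickle=True); im=save('wrist','w10'); P=pose('wrist',s)
go(.362,-.348,.006,180)
E
```

```text
[ 0.3648 -0.3459  0.0421] [0.3 0.  0.4]
xyz [0.0034, -0.0016, 0.0369] rot [0.0003, 0.0026, 0.0016]
```

View pics/w10.png

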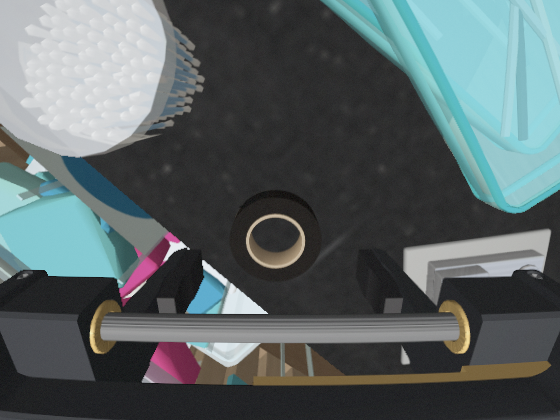

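The core ring spans x 246–305 and y 213–268. The roll lies between the fingers, and the bins stay below the table edge.

```bash
python3 - <<'E'
from h import *
s=np.load('s10.npy',allow_pickle=True).item(); P=pose('wrist',s)
c=plane(P,[(275.5,240.5)],.019)[0]; print(c); go(c[0],c[1],.006,180)
E
```

```text
[ 0.3605135  -0.34831876  0.019     ]
xyz [0.0049, -0.0019, 0.0369] rot [0.0003, 0.0026, 0.0016]
```

Call:
carry_out(
  plan=[
    {"rot":[0,0,0],"xyz":[0.004,-0.002,0.02],"grip":0},
    {"rot":[0,0,0],"xyz":[0.004,-0.002,0.03],"grip":0},
    {"rot":[0,0,0],"xyz":[0.004,-0.002,0.036],"grip":0},
    {"rot":[0,0,0],"xyz":[0.004,-0.002,0.036],"grip":0},
    {"rot":[0,0,0],"xyz":[0.004,-0.002,0.036],"grip":255},
    {"rot":[0,0,0],"xyz":[0.004,-0.002,0.036],"grip":255},
    {"rot":[0,0,0],"xyz":[0.004,-0.002,0.036],"grip":255},
    {"rot":[0,0,0],"xyz":[0.004,-0.002,0.036],"grip":255},
  ],
  squeeze=20,
)

```text
clock: 15.65
tool_pos: [0.3604, -0.3497, 0.0065]
eef_rot: [0.0, 1.0, -0.0, 0.001]
contact_force: [-0.3, -0.8, 0.2]
opening: 0.722
finger_force: 0.0
```

Call:
carry_out(
  plan=[
    {"rot":[0,0,0],"xyz":[0,0,0],"grip":255},
    {"rot":[0,0,0],"xyz":[0,0,0],"grip":255},
    {"rot":[0,0,0],"xyz":[0,0,0],"grip":255},
  ],
)

```text
clock: 15.9
tool_pos: [0.3603, -0.3496, 0.0064]
eef_rot: [0.0, 1.0, -0.0, 0.001]
contact_force: [-1.0, 0.2, 3.5]
opening: 0.66
finger_force: 20.0
```

```bash
python3 - <<'E'
from h import *
s=np.load('s5.npy',allow_pickle=True).item(); P=pose('wrist',s); im=cv2.imread('pics/w5.png')[:,:,::-1]; g=cv2.cvtColor(im,cv2.COLOR_RGB2GRAY)
show('tray',blob(P,g>110,(168,148),.008))
q=plane(P,[(131,177),(192,116)],.014)[:,:2]; print('rib',q.round(4))
c=np.array([.4895,.2805])
for a in (174.6,): 
    u=np.array([np.cos(np.radians(a)),np.sin(np.radians(a))]); print('rib mid pred',c+.012*u,'wide',c-.028*u,'narrow',c+.04*u)
print(r.get_state()['q'].round(2)); 
E
```

```text
tray rect c [0.4906 0.2806] wh [121.3 140.7] ang 84.5 centroid [0.4885 0.283 ] px [96, 74, 145, 149] 
rib [[0.4764 0.2266]
 [0.4863 0.3377]]
rib mid pred [0.47755326 0.2816293 ] wide [0.51737574 0.27786497] narrow [0.44967752 0.28426433]
[ 1.28  1.23 -1.11  2.04  1.44  1.01  0.93]
```

Call:
carry_out(
  plan=[
    {"rot":[0,0,0],"xyz":[0,0,-0.03],"grip":255},
    {"rot":[0,0,0],"xyz":[0,0,-0.07],"grip":255},
    {"rot":[0,0,0],"xyz":[0,0,-0.11],"grip":255},
    {"rot":[0,0,0],"xyz":[0,0,-0.15],"grip":255},
    {"rot":[0,0,0],"xyz":[0,0,-0.19],"grip":255},
    {"rot":[0,0,0],"xyz":[0,0,-0.23],"grip":255},
  ],
)

```text
clock: 16.4
tool_pos: [0.3593, -0.3491, 0.2377]
eef_rot: [-0.0, 1.0, -0.0, 0.0]
contact_force: [0.3, -0.9, -0.1]
opening: 0.66
finger_force: 20.0
```

```bash
python3 - <<'E'
from h import *
print(r.get_state()['opening']); go(.5175,.278,.2,174.6)
E
```

```text
0.6604510053629987
xyz [-0.1583, 0.6271, 0.0377] rot [-0.0001, 0.0002, 0.0945]
```

Call:
carry_out(
  plan=[
    {"rot":[0,0,0.096],"xyz":[-0.16,0.627,0],"grip":255},
    {"rot":[0,0,0.096],"xyz":[-0.16,0.627,0],"grip":255},
    {"rot":[0,0,0.096],"xyz":[-0.16,0.627,0],"grip":255},
    {"rot":[0,0,0.096],"xyz":[-0.16,0.627,0],"grip":255},
    {"rot":[0,0,0.096],"xyz":[-0.16,0.627,0],"grip":255},
    {"rot":[0,0,0.096],"xyz":[-0.16,0.627,0],"grip":255},
    {"rot":[0,0,0.096],"xyz":[-0.16,0.627,0],"grip":255},
    {"rot":[0,0,0.096],"xyz":[-0.16,0.627,0],"grip":255},
  ],
)

```text
clock: 17.07
tool_pos: [0.4423, -0.025, 0.2359]
eef_rot: [0.048, 0.999, -0.0, 0.0]
contact_force: [0.5, 0.1, -0.5]
opening: 0.662
finger_force: 20.0
```

```bash
python3 - <<'E'
from h import *
print(r.get_state()['tool_pos'],r.get_state()['q'].round(2)); go(.5185,.278,.2,174.5)
E
```

```text
[ 0.44225876 -0.02502321  0.23586605] [ 0.7   0.76 -1.29  2.07  0.88  1.03  0.43]
xyz [-0.0466, 0.309, 0.0357] rot [-0.0008, 0.0007, -0.0006]
```

Call:
carry_out(
  plan=[
    {"rot":[0,0,0],"xyz":[-0.047,0.309,0],"grip":255},
    {"rot":[0,0,0],"xyz":[-0.047,0.309,0],"grip":255},
    {"rot":[0,0,0],"xyz":[-0.047,0.309,0],"grip":255},
    {"rot":[0,0,0],"xyz":[-0.047,0.309,0],"grip":255},
    {"rot":[0,0,0],"xyz":[-0.047,0.309,0],"grip":255},
    {"rot":[0,0,0],"xyz":[-0.047,0.309,0.03],"grip":255},
    {"rot":[0,0,0],"xyz":[-0.047,0.309,0.1],"grip":255},
    {"rot":[0,0,0],"xyz":[-0.047,0.309,0.1],"grip":255},
  ],
)

```text
clock: 17.73
tool_pos: [0.516, 0.2647, 0.157]
eef_rot: [0.048, 0.999, 0.001, 0.002]
contact_force: [-0.2, -0.8, -0.6]
opening: 0.664
finger_force: 20.0
```

```bash
python3 - <<'E'
from h import *
print(r.get_state()['tool_pos'],r.get_state()['q'].round(2)); go(.5185,.278,.06,174.5)
E
```

```text
[0.5159839  0.26470425 0.156994  ] [ 0.01  0.96 -1.09  1.76  0.98  1.06  0.03]
xyz [-0.0009, 0.0133, 0.097] rot [0.0022, 0.0036, 0.0007]
```

Call:
carry_out(
  plan=[
    {"rot":[0.002,0.003,0],"xyz":[-0.001,0.013,0.03],"grip":255},
    {"rot":[0.002,0.003,0],"xyz":[-0.001,0.013,0.06],"grip":255},
    {"rot":[0.002,0.003,0],"xyz":[-0.001,0.013,0.09],"grip":255},
    {"rot":[0.002,0.003,0],"xyz":[-0.001,0.013,0.1],"grip":255},
    {"rot":[0.002,0.003,0],"xyz":[-0.001,0.013,0.1],"grip":255},
    {"rot":[0.002,0.003,0],"xyz":[-0.001,0.013,0.1],"grip":255},
  ],
)

```text
clock: 18.23
tool_pos: [0.5177, 0.2746, 0.0576]
eef_rot: [0.048, 0.999, -0.001, -0.001]
contact_force: [-0.2, -0.1, 0.5]
opening: 0.663
finger_force: 20.0
```

```bash
python3 - <<'E'
from h import *
s=r.get_state();print(s['tool_pos'],s['opening']); go(.5185,.278,.012,174.5)
np.save('s11.npy',s,allow_pickle=True); save('wrist','w11'); P=pose('wrist',s)
im=cv2.imread('pics/w11.png')[:,:,::-1]
u=np.array([np.cos(np.radians(174.5)),np.sin(np.radians(174.5))]);v=np.array([-u[1],u[0]]);c=np.array([.4906,.2806])
print('pred corners',proj(P,[[*(c+a*u+b*v),.008] for a,b in((.07,.06),(.07,-.06))]+[[*(c+.012*u+b*v),.014] for b in(.056,-.056)]).round(0).tolist())
g=(cv2.cvtColor(im,cv2.COLOR_RGB2GRAY)>215).astype(np.uint8)
L=cv2.HoughLinesP(g*255,1,np.pi/360,60,minLineLength=60,maxLineGap=5); print(None if L is None else L[:12,0].tolist())
E
```

```text
[0.51772171 0.27456225 0.05759496] 0.6630933838808925
xyz [-0.0006, 0.0036, 0.0456] rot [-0.0015, -0.0024, -0.0008]
pred corners [[190.0, 88.0], [379.0, 87.0], [201.0, 179.0], [368.0, 179.0]]
[[198, 189, 299, 88], [197, 176, 368, 179], [199, 196, 307, 88], [191, 88, 376, 90], [197, 181, 313, 179], [358, 251, 376, 97], [189, 91, 376, 91], [189, 92, 376, 93], [189, 89, 207, 248], [199, 198, 309, 88], [260, 177, 348, 176], [198, 186, 296, 88]]
```

The tray edges detected (y ≈ 89, rib y ≈ 178, sides x ≈ 190 and 377) match the prediction. I lower the tape.

Call:
carry_out(
  plan=[
    {"rot":[-0.001,-0.002,0],"xyz":[-0.001,0.0036,0.02],"grip":255},
    {"rot":[-0.001,-0.002,0],"xyz":[-0.001,0.0036,0.035],"grip":255},
    {"rot":[-0.001,-0.002,0],"xyz":[-0.001,0.0036,0.043],"grip":255},
    {"rot":[-0.001,-0.002,0],"xyz":[-0.001,0.0036,0.046],"grip":255},
    {"rot":[-0.001,-0.002,0],"xyz":[-0.001,0.0036,0.0475],"grip":255},
    {"rot":[-0.001,-0.002,0],"xyz":[-0.001,0.0036,0.0475],"grip":255},
    {"rot":[-0.001,-0.002,0],"xyz":[-0.001,0.0036,0.0475],"grip":255},
  ],
)

```text
clock: 18.87
tool_pos: [0.5194, 0.2782, 0.0106]
eef_rot: [0.048, 0.999, 0.0, 0.001]
contact_force: [-0.9, 0.8, -0.4]
opening: 0.662
finger_force: 20.0
```

Call:
carry_out(
  plan=[
    {"rot":[0,0,0],"xyz":[0,0,0.001],"grip":255},
    {"rot":[0,0,0],"xyz":[0,0,0.001],"grip":255},
    {"rot":[0,0,0],"xyz":[0,0,0],"grip":60},
    {"rot":[0,0,0],"xyz":[0,0,0],"grip":60},
    {"rot":[0,0,0],"xyz":[0,0,0],"grip":60},
    {"rot":[0,0,0],"xyz":[0,0,-0.025],"grip":60},
    {"rot":[0,0,0],"xyz":[0,0,-0.065],"grip":60},
    {"rot":[0,0,0],"xyz":[0,0,-0.105],"grip":60},
  ],
)

```text
clock: 19.53
tool_pos: [0.518, 0.2773, 0.1145]
eef_rot: [0.048, 0.999, -0.001, -0.002]
contact_force: [0.8, 0.4, -0.1]
opening: 0.765
finger_force: 0.0
```

```bash
python3 - <<'E'
from h import *
s=r.get_state(); print(s['tool_pos'],s['opening'])
go(.46,.11,.25,180)
E
```

```text
[0.5180061  0.27729888 0.11453288] 0.7649167010282634
xyz [0.0421, -0.1725, -0.1349] rot [-0.0026, -0.0031, -0.0962]
```

Call:
carry_out(
  plan=[
    {"rot":[0,0,0],"xyz":[0,0,-0.04],"grip":60},
    {"rot":[0,0,0],"xyz":[0,0,-0.08],"grip":60},
    {"rot":[0,0,0],"xyz":[0.02,-0.03,-0.12],"grip":60},
    {"rot":[0,0,0],"xyz":[0.06,-0.14,-0.135],"grip":60},
    {"rot":[0,0,0],"xyz":[0.06,-0.14,-0.135],"grip":60},
    {"rot":[0,0,0],"xyz":[0.06,-0.14,-0.135],"grip":60},
    {"rot":[0,0,0],"xyz":[0.06,-0.14,-0.135],"grip":60},
    {"rot":[0,0,0],"xyz":[0.06,-0.14,-0.135],"grip":60},
  ],
)

```text
clock: 20.2
tool_pos: [0.4454, 0.1417, 0.2498]
eef_rot: [0.05, 0.999, -0.002, 0.0]
contact_force: [-0.3, 0.1, 0.7]
opening: 0.765
finger_force: 0.0
```

```bash
python3 - <<'E'
from h import *
s=r.get_state(); print(s['tool_pos'],s['opening']); im=save('wrist','w12').astype(int); np.save('s12.npy',s,allow_pickle=True); P=pose('wrist',s)
m=((im[...,2]>80)&(im[...,2]>2*im[...,0])&(im[...,2]>1.6*im[...,1])).astype(np.uint8)
n,l,st,c=cv2.connectedComponentsWithStats(m); k=1+st[1:,4].argmax(); print(st[k],c[k])
print('pred foot,neck,top',proj(P,[[.41,.135,z] for z in(0,.09,.115)]).round(0).tolist())
b=blob(P,m>0,c[k],.0575); show('b',b)
E
```

```text
[0.44542756 0.14170943 0.24977701] 0.7650387758766294
[ 255  134   33   45 1124] [271.07384342 155.78914591]
pred foot,neck,top [[272.0, 149.0], [270.0, 159.0], [269.0, 163.0]]
b rect c [0.4117 0.1351] wh [36.8 50.9] ang 56.4 centroid [0.4114 0.1349] px [255, 134, 33, 45]
```

View pics/w12.png

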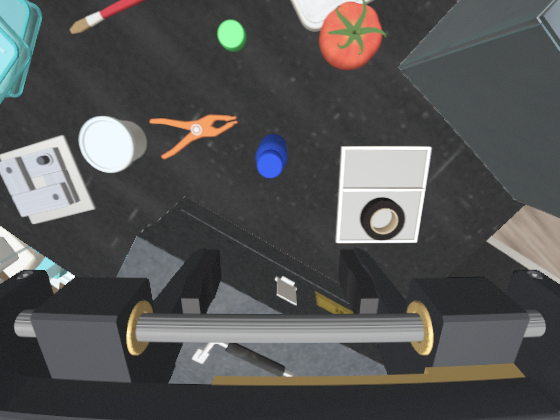

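The bottle's cap top is at about (270,165) and its foot at about (272,148). The tape lies flat in the tray's wide bay at (383,217).

```bash
python3 - <<'E'
from h import *
s=np.load('s12.npy',allow_pickle=True).item(); P=pose('wrist',s)
print(plane(P,[(269.5,165)],.115),plane(P,[(271.5,148.5)],.0))
# tape check
T=plane(P,[(383,219)],.023)[0,:2]; u=np.array([np.cos(np.radians(174.5)),np.sin(np.radians(174.5))]);v=np.array([-u[1],u[0]]); q=plane(P,[(341,147),(430,147),(416,242),(337,242)],.008)[:,:2]; c=q.mean(0)
print('tray c',c,'tape in tray',(T-c)@u,(T-c)@v)
go(.4105,.135,.125,174.5); go(.4105,.135,.056,174.5)
E
```

```text
[[0.41181993 0.13507535 0.115     ]] [[0.40970682 0.13393027 0.        ]]
tray c [0.49031088 0.27963865] tape in tray -0.027242701605885215 -0.0003279749428259187
xyz [0.0347, -0.0122, 0.1249] rot [-0.0009, 0.0008, -0.0022]
xyz [0.0347, -0.0121, 0.1939] rot [-0.0009, 0.0008, -0.0022]
```

Call:
carry_out(
  plan=[
    {"rot":[0,0,0],"xyz":[0.034,-0.012,0.02],"grip":60},
    {"rot":[0,0,0],"xyz":[0.034,-0.012,0.05],"grip":60},
    {"rot":[0,0,0],"xyz":[0.034,-0.012,0.09],"grip":60},
    {"rot":[0,0,0],"xyz":[0.034,-0.012,0.12],"grip":60},
    {"rot":[0,0,0],"xyz":[0.034,-0.012,0.15],"grip":60},
    {"rot":[0,0,0],"xyz":[0.034,-0.012,0.175],"grip":60},
    {"rot":[0,0,0],"xyz":[0.034,-0.012,0.19],"grip":60},
    {"rot":[0,0,0],"xyz":[0.034,-0.012,0.19],"grip":60},
  ],
)

```text
clock: 20.92
tool_pos: [0.4098, 0.1371, 0.0567]
eef_rot: [0.047, 0.999, -0.001, -0.002]
contact_force: [-0.1, 0.2, -0.1]
opening: 0.764
finger_force: 0.0
```

```bash
python3 - <<'E'
from h import *
s=r.get_state(); print(s['tool_pos'],s['contact_force'].round(1),s['q'].round(2)); go(.411,.135,.06,174.5)
E
```

```text
[0.4098122  0.13711584 0.05669483] [-0.1  0.2 -0.1] [ 0.12  1.   -0.95  2.24  1.4   0.77 -0.38]
xyz [-0.0014, -0.002, -0.0033] rot [-0.0019, -0.0044, 0.0011]
```

Call:
carry_out(
  plan=[
    {"rot":[-0.001,-0.003,0],"xyz":[-0.001,-0.002,-0.003],"grip":60},
    {"rot":[-0.001,-0.003,0],"xyz":[-0.001,-0.002,-0.003],"grip":255},
    {"rot":[-0.001,-0.003,0],"xyz":[-0.001,-0.002,-0.003],"grip":255},
    {"rot":[-0.001,-0.003,0],"xyz":[-0.001,-0.002,-0.003],"grip":255},
    {"rot":[-0.001,-0.003,0],"xyz":[-0.001,-0.002,-0.003],"grip":255},
    {"rot":[-0.001,-0.003,0],"xyz":[-0.001,-0.002,-0.003],"grip":255},
    {"rot":[-0.001,-0.003,0],"xyz":[-0.001,-0.002,-0.003],"grip":255},
    {"rot":[-0.001,-0.003,0],"xyz":[-0.001,-0.002,-0.003],"grip":255},
  ],
  squeeze=20,
)

```text
clock: 21.58
tool_pos: [0.4119, 0.1335, 0.0631]
eef_rot: [0.048, 0.999, -0.0, 0.002]
contact_force: [0.7, -1.0, 5.7]
opening: 0.381
finger_force: 20.0
```

Call:
carry_out(
  plan=[
    {"rot":[0,0,0],"xyz":[0,0,0],"grip":255},
    {"rot":[0,0,0],"xyz":[0,0,0],"grip":255},
    {"rot":[0,0,0],"xyz":[0,0,0],"grip":255},
  ],
)

```text
clock: 21.83
tool_pos: [0.4119, 0.1335, 0.0631]
eef_rot: [0.048, 0.999, -0.0, 0.002]
contact_force: [0.6, -1.1, 7.1]
opening: 0.389
finger_force: 20.0
```

Call:
carry_out(
  plan=[
    {"rot":[0,0,0],"xyz":[0,0,-0.02],"grip":255},
    {"rot":[0,0,0],"xyz":[0,0,-0.05],"grip":255},
    {"rot":[0,0,0],"xyz":[0,0,-0.08],"grip":255},
    {"rot":[0,0,0],"xyz":[0,0,-0.08],"grip":255},
  ],
)

```text
clock: 22.17
tool_pos: [0.4128, 0.1352, 0.1464]
eef_rot: [0.048, 0.999, 0.002, 0.004]
contact_force: [0.3, -0.2, -0.8]
opening: 0.384
finger_force: 20.0
```

```bash
python3 - <<'E'
from h import *
s=r.get_state(); print(s['tool_pos'],s['contact_force'].round(1),s['opening']); go(.4507,.284,.14,174.5)
E
```

```text
[0.4127591  0.13524897 0.14639235] [ 0.3 -0.2 -0.8] 0.38372350067437616
xyz [-0.0234, 0.1517, 0.0071] rot [0.0037, 0.0083, -0.0004]
```

Call:
carry_out(
  plan=[
    {"rot":[0.002,0.005,0],"xyz":[-0.006,0.037,0],"grip":255},
    {"rot":[0.002,0.005,0],"xyz":[-0.012,0.075,0],"grip":255},
    {"rot":[0.002,0.005,0],"xyz":[-0.018,0.112,0],"grip":255},
    {"rot":[0.002,0.005,0],"xyz":[-0.023,0.14,0],"grip":255},
    {"rot":[0.002,0.005,0],"xyz":[-0.023,0.151,0],"grip":255},
    {"rot":[0.002,0.005,0],"xyz":[-0.023,0.151,0.02],"grip":255},
    {"rot":[0.002,0.005,0],"xyz":[-0.023,0.151,0.03],"grip":255},
    {"rot":[0.002,0.005,0],"xyz":[-0.023,0.151,0.03],"grip":255},
  ],
)

```text
clock: 22.83
tool_pos: [0.4476, 0.2787, 0.1098]
eef_rot: [0.048, 0.999, -0.004, -0.003]
contact_force: [-1.3, -0.4, -1.5]
opening: 0.381
finger_force: 20.0
```

```bash
python3 - <<'E'
from h import *
s=r.get_state(); print(s['tool_pos'],s['contact_force'].round(1),s['opening']); go(.4507,.284,.0671,174.5)
P=pose('wrist',s); im=save('wrist','w13').astype(int); save('side','side13')
m=((im[...,2]>80)&(im[...,2]>2*im[...,0])&(im[...,2]>1.6*im[...,1])).astype(np.uint8)
n,l,st,c=cv2.connectedComponentsWithStats(m); k=1+st[1:,4].argmax(); print(st[k],c[k])
a=cv2.imread('pics/w13.png')[60:340,130:430]; b=cv2.imread('pics/side13.png')[60:240,200:400]
cv2.imwrite('pics/c13.png',np.hstack([cv2.resize(a,(400,373),interpolation=3),cv2.resize(b,(400,373),interpolation=3)]))
E
```

```text
[0.44755547 0.27867482 0.10981321] [-1.3 -0.4 -1.5] 0.38117151664639143
xyz [-0.0028, 0.0059, 0.0427] rot [-0.008, -0.0053, -0.0007]
[ 247  198   65  117 5543] [278.82753022 264.8995129 ]
```

View pics/c13.png

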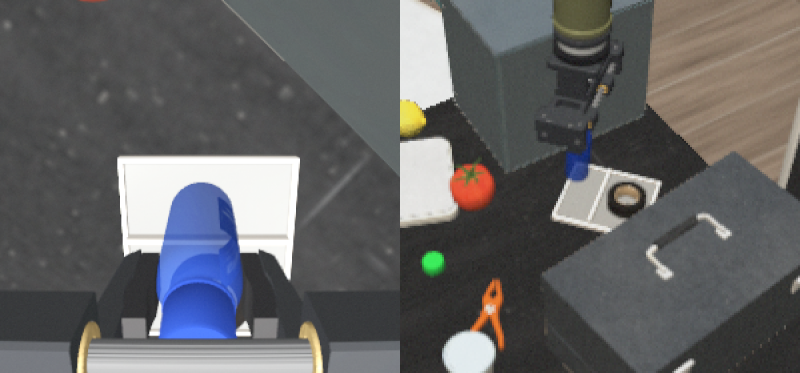

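I had counted wrongly: that was picture 16, and the limit is 14. I view no more and work from numbers only. The bottle is held upright over the narrow bay, between bay edge y ≈ 157 and rib y ≈ 240 in the left panel.

Call:
carry_out(
  plan=[
    {"rot":[-0.005,-0.004,0],"xyz":[-0.003,0.006,0.015],"grip":255},
    {"rot":[-0.005,-0.004,0],"xyz":[-0.003,0.006,0.025],"grip":255},
    {"rot":[-0.005,-0.004,0],"xyz":[-0.003,0.006,0.03],"grip":255},
    {"rot":[-0.005,-0.004,0],"xyz":[-0.003,0.006,0.03],"grip":255},
    {"rot":[-0.005,-0.004,0],"xyz":[-0.003,0.006,0.03],"grip":255},
    {"rot":[-0.005,-0.004,0],"xyz":[-0.003,0.006,0.03],"grip":255},
  ],
)

```text
clock: 23.43
tool_pos: [0.4524, 0.2872, 0.0832]
eef_rot: [0.048, 0.999, 0.002, 0.001]
contact_force: [0.9, -0.6, -1.0]
opening: 0.384
finger_force: 20.0
```

```bash
python3 - <<'E'
from h import *
s=r.get_state(); print(s['tool_pos'],s['eef_rot'].round(4),s['contact_force'].round(1),s['opening']); go(.4507,.284,.0671,174.5)
E
```

```text
[0.45241013 0.28721639 0.08319564] [0.0484 0.9988 0.0016 0.0012] [ 0.9 -0.6 -1. ] 0.3842165291682865
xyz [0.0014, -0.0034, 0.0161] rot [0.0033, 0.0022, -0.0008]
```

Call:
carry_out(
  plan=[
    {"rot":[0.002,0.001,0],"xyz":[0.001,-0.0025,0.006],"grip":255},
    {"rot":[0.002,0.001,0],"xyz":[0.001,-0.0025,0.01],"grip":255},
    {"rot":[0.002,0.001,0],"xyz":[0.001,-0.0025,0.013],"grip":255},
    {"rot":[0.002,0.001,0],"xyz":[0.001,-0.0025,0.0145],"grip":255},
    {"rot":[0.002,0.001,0],"xyz":[0.001,-0.0025,0.0145],"grip":255},
    {"rot":[0.002,0.001,0],"xyz":[0.001,-0.0025,0.0145],"grip":255},
    {"rot":[0.002,0.001,0],"xyz":[0.001,-0.0025,0.0145],"grip":255},
  ],
)

```text
clock: 24.02
tool_pos: [0.4512, 0.285, 0.0683]
eef_rot: [0.048, 0.999, 0.001, 0.001]
contact_force: [-0.7, -0.7, -1.2]
opening: 0.385
finger_force: 20.0
```

Call:
carry_out(
  plan=[
    {"rot":[0.001,0,0],"xyz":[0,-0.001,0.001],"grip":255},
    {"rot":[0.001,0,0],"xyz":[0,-0.001,0.002],"grip":255},
    {"rot":[0.001,0,0],"xyz":[0,-0.001,0.002],"grip":255},
    {"rot":[0.001,0,0],"xyz":[0,-0.001,0.002],"grip":255},
  ],
)

```text
clock: 24.35
tool_pos: [0.4512, 0.2842, 0.0671]
eef_rot: [0.048, 0.999, 0.0, 0.001]
contact_force: [-1.0, -1.7, 6.7]
opening: 0.386
finger_force: 20.0
```

Contact is made, so I release slowly, let it settle and lift.

Call:
carry_out(
  plan=[
    {"rot":[0,0,0],"xyz":[0,0,0],"grip":120},
    {"rot":[0,0,0],"xyz":[0,0,0],"grip":60},
    {"rot":[0,0,0],"xyz":[0,0,0],"grip":60},
    {"rot":[0,0,0],"xyz":[0,0,0],"grip":60},
    {"rot":[0,0,0],"xyz":[0,0,0],"grip":60},
    {"rot":[0,0,0],"xyz":[0,0,-0.02],"grip":60},
    {"rot":[0,0,0],"xyz":[0,0,-0.05],"grip":60},
    {"rot":[0,0,0],"xyz":[0,0,-0.09],"grip":60},
  ],
)

```text
clock: 25.02
tool_pos: [0.4499, 0.2825, 0.1551]
eef_rot: [0.048, 0.999, -0.002, -0.002]
contact_force: [0.5, 1.1, -0.2]
opening: 0.765
finger_force: 0.0
```

Call:
carry_out(
  plan=[
    {"rot":[0,0,0],"xyz":[0,0,-0.04],"grip":60},
    {"rot":[0,0,0],"xyz":[0,0,-0.08],"grip":60},
    {"rot":[0,0,0],"xyz":[-0.02,0,-0.1],"grip":60},
    {"rot":[0,0,0],"xyz":[-0.05,-0.03,-0.11],"grip":60},
    {"rot":[0,0,0],"xyz":[-0.05,-0.03,-0.11],"grip":60},
    {"rot":[0,0,0],"xyz":[-0.05,-0.03,-0.11],"grip":60},
  ],
)

```text
clock: 25.52
tool_pos: [0.4997, 0.2468, 0.2661]
eef_rot: [0.051, 0.999, -0.001, 0.001]
contact_force: [-0.1, 0.1, -1.6]
opening: 0.764
finger_force: 0.0
```

```bash
python3 - <<'E'
from h import *
s=r.get_state(); print(s['tool_pos']); P=pose('wrist',s); im=r.snapshot('wrist').astype(int)
m=((im[...,2]>80)&(im[...,2]>2*im[...,0])&(im[...,2]>1.6*im[...,1]))
ys,xs=np.where(m)
print('blue',xs.min(),xs.max(),ys.min(),ys.max())
print('pred upright foot/body top/cap top',proj(P,[[.4507,.284,z] for z in(.004,.094,.119)]).round(0).tolist())
print('extents pred',[proj(P,[[.4507+.018*np.cos(t),.284+.018*np.sin(t),z] for t in np.linspace(0,6.28,40)]).round(0)[:,i].tolist().__class__ and (proj(P,[[.4507+rr*np.cos(t),.284+rr*np.sin(t),z] for t in np.linspace(0,6.28,40)])[:,i].min().round(),proj(P,[[.4507+rr*np.cos(t),.284+rr*np.sin(t),z] for t in np.linspace(0,6.28,40)])[:,i].max().round()) for z,rr in((.004,.018),(.09,.018),(.119,.0128)) for i in(0,1)])
S=r.snapshot('side').astype(int); ms=(S[...,2]>70)&(S[...,2]>2*S[...,0])&(S[...,2]>1.6*S[...,1]); yy,xx=np.where(ms)
print('side blue',xx.min(),xx.max(),yy.min(),yy.max(),proj(pose('side'),[[.4507,.284,z] for z in(.004,.119)]).round(0).tolist())
E
```

```text
[0.49966674 0.24679479 0.266107  ]
blue 292 324 118 154
pred upright foot/body top/cap top [[303.0, 134.0], [309.0, 140.0], [312.0, 143.0]]
extents pred [(np.float64(290.0), np.float64(316.0)), (np.float64(121.0), np.float64(147.0)), (np.float64(292.0), np.float64(325.0)), (np.float64(123.0), np.float64(157.0)), (np.float64(299.0), np.float64(324.0)), (np.float64(130.0), np.float64(156.0))]
side blue 285 296 122 155 [[291.0, 153.0], [291.0, 125.0]]
```

```bash
python3 -c "
from h import *
print(r.finish_job())"
```

```text
the job is handed in; nothing more can be done
None
```

Both kits are made up and the job is handed in at about 26 s on the robot clock: the pile is square and level within about 1 mm, about 3 mm off the board's middle; the tape is flat in the wide bay and the bottle upright in the narrow bay, each within about 3 mm of the middle; the pot and clamp were left alone; but I viewed 16 pictures, over the limit of 14.

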